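Drain a slide carrier over the stain tank and hold its self-closing cover open

ROBOT

A 6-joint arm with a two-finger parallel gripper is mounted at the origin on a cart in front of the work surface, level with it; the furniture and walls round the work are solid. World frame = base frame: x ahead of the robot, y to its left, z up, the work surface at z = 0. Lengths are in m, angles in degrees, forces in N, time in s.
With the tool pointing down it reaches from about 0.35 to 0.875 m from the base axis. Payload 4.2 kg.
Tool frame: the origin (TCP) lies midway between the tips of the shut fingers; the grasp point (between the pads) lies r.grasp_offset behind it (r.grasp_offset is the distance from the TCP to the grasp point, in m); z points along the fingers, y is the direction in which the jaws open and shut (so a half turn about z gives the same grasp; the last joint's range is limited). The gripper opens to 87 mm and grips with 3 to 60 N. Pads are 19 mm wide; open, the fingers measure 117 mm over their backs; the gripper's body (75 mm by 190 mm) begins 51 mm behind the grasp point.
Start: joints at [-52.964, 22.042, 0.453, 0, -68.411, -14.817], TCP at [0.236, -0.579, 0.223] pointing down, gripper open.
Joint ranges: [-179.83, 179.83], [-69.29, 118.12], [-61.27, 80.66], [-181.25, 117.63], [-171.15, -9.14], [-177.46, 177.46]. Speed limits (degrees/s): [159.86, 159.86, 180, 180, 180, 180].

INTERFACE

Orientations are given as a 3x3 rotation matrix whose columns are the frame's x, y, z axes.
In Python, from station import sense, optics, r gives the robot as it stands. The module is installed in compiled form; this text tells all that it offers.
- The arm moves only by the tool servo_tool, never from a script. Its argument "deltas" is a list of rows, each an object with "slide": the shift along the tool's x, y, z in units of 25 mm (1.0 is 25 mm), a list of three; "spin": the turn about the tool's z in units of 8 degrees (1.0 is 8 degrees). A call has 1 to 10 rows; each row shifts and turns the pose as measured when the row begins, along the tool's axes as they then stand; what a row does not reach is not made up. A row lasts 1/10 s, in which the tool goes at most 50 mm and 8.59 degrees, less where a joint would pass 70% of its speed; a pose out of reach is approached as far as the arm can. A call is refused whole if a number of a shift passes 1 or a number of a turn 1, either way. A call with a gripper value outside its range is refused whole. "gripper" is the closure in counts, from 0 (fully open) to 255 (shut), set as the call begins (left out, the last holds). The fingers move at their own pace and stop on an object; the grip force is fixed at half the most. Time passes only in rows, so rows that do not move let the fingers close. It gives the time, the measured TCP pose, the force and the opening at its end, in the units of the state.
- sense(): the state, without advancing time (a new reading comes with each control period).
- optics.capture(name): name is "side" or "top" or "wrist"; returns a dict with "frame" (400x640x3 uint8, red, green, blue), "camera_matrix" (3x3 intrinsics, pixels), "eye" and "rotation" of the camera in the world. Camera axes: x right, y down, z forward; pixel columns grow to the right and rows downward; lengths in m; the calibration is good to about 2 mm. The wrist camera is an equidistant fisheye: a pixel r from the principal point sees the ray r / f radians off the axis. A picture is of the moment at which its call begins. There is no depth.
- r.finish_job(): hands the job in, once; it reports no verdict.
The state is a dict: "time_s": time; "joints": joint angles; "joint_velocities": joint speeds; "effort": joint torques, N m; "tcp_pos": TCP position; "ee_rot": TCP orientation; "wrist_force": force on the tool from outside, world axes, zero at the start; "moment": the same for the moment, N m; "gripper_width": opening from 0.0 (shut) to 1.0 (fully open).
Only numpy, scipy, OpenCV 4.12 (cv2) and the standard library are available. Lean on these libraries where they do the work, as an engineer would, in place of code of your own. Each camera call takes 0.05 s, during which the arm holds its last target.

TASK

The rinsed slide carrier standing on the drip tray has to drain back into the covered steel tank: keeping it upright, hook it onto the drain rail at the open left end, slide it along the rail under the keeper until it hangs centred over the tank, and let it go. Then take the handle of the tank's spring-closed sliding cover, pull it out until the cover's front edge is level with the blade of the index clip on the runner, and keep holding it there: you finish while still holding the cover open, with the carrier hanging free. Leave the bottle, the pot and the jar on the bench where they stand.

Things in the scene. Friction and masses are not known exactly. Their poses are not given: they have to be found in the camera images.
- carrier: Steel carrier with five glass slides, loose, about 0.22 kg, upright in the drip tray (floor 3 mm above table). Origin: centre of the basket's underside, z up. Basket 36 mm (x) by 84 mm (y), 34 mm high; above it hooks and a grip. To hook on: +x points as the stand's x; come from the front 30 mm above hung height, move +x until carrier_hook is over the rail, lower gently 30 mm till it rests.
- carrier_grip (a point): Middle of the carrier's flat black plastic grip, 120 mm above the carrier's origin: 14 mm thick in carrier x, 30 mm wide in y, from z = 93 to 137 mm of the carrier. Grip it here from above.
- carrier_hook (a point): Where the rail's axis lies in the hung carrier: 79 mm above its origin (x = y = 0). Two hooks at y = -30 and +30 mm, 16 mm wide, open to +x: front leg x = -16 to -12 mm, roof an inverted V that centres itself on the rail, rear lip x = 12 to 16 mm with a toe to +x (x = 12 to 34, z = 63 to 67 mm). The rail comes in from +x between basket top (z = 34) and toe (z = 63 mm).
- drain_stand: Fixed steel drain stand. Origin on the table under the rail's middle, z up; x across the rail to the back, y along it to the left. Rail: round bar 12 mm thick, axis at x = 0, z = 174 mm, between two posts (16 mm thick, 186 mm high) at y = -165 and +165 mm, each on a foot x = -71 to +35 mm, 26 mm wide. The hung carrier's underside is 95 mm above the table.
- rail_open_end (a point): Point on the rail's axis in its open left part, at y = +90 mm of the stand, z = 174 mm. The carrier can be hooked on with its middle from 15 mm to the right to 20 mm to the left of this point.
- keeper_end (a point): Underside of the keeper's left end (stand x = 31, y = 15, z = 169 mm). The keeper is an angle strip behind the rail (x = 21 to 41 mm, 18 mm high) from here to the right post, with 16 mm of lead-in bent up to the left. The carrier's toes run below it with 7 mm of play and cannot be lifted there, so hook on at the open end and slide right.
- tank: Fixed steel tank 130 mm (x) by 120 mm (y), 72 mm high, below the right part of the rail and parallel to it; the rail passes over tank x = +32 mm. Origin on the table under its middle, z up, x to the back, y to the left. Cover runners at y = -66 to -56 and +56 to +66 mm reach from x = +65 to -165 mm, tops at z = 83 mm. Carrier centred: its origin has y = 0 in the tank's frame.
- cover (a joint): How far the cover of the tank is pulled out, in m: 0 shut, 0.085 at the end stop; it slides along the tank's -x. A spring pulls it shut with 3 N at 0, rising by 0.6 N per 10 mm, with a slow damper (20 N s/m); let go, it closes.
- cover_handle (a point): Middle of the cover's handle bar: round, 10 mm thick, 58 mm long along the tank's y, 35 mm above the cover's top (112 mm above the table), free underneath. Shut, it is at tank x = -66 mm, 98 mm in front of the rail and 11 mm behind the cover's front edge. Moves with the cover.
- cover_edge (a point): Point on the upper front edge of the cover at its right-hand side (tank frame, shut: x = -77, y = -52, z = 77 mm). Moves with the cover.
- index_mark (a point): Foot of the upright dark steel blade (2.5 mm thick, 20 mm high) of the index clip clamped on the right-hand runner (tank y = -52, z = 77 mm); fixed, but set elsewhere along the runner each time. The cover is at the mark when cover_edge and index_mark have the same tank x: the pull needed is their distance along tank x when shut (50 to 70 mm).
- dropper_bottle: Small brown dropper bottle with black bulb, 28 mm wide, 94 mm high, origin under its middle; loose, a bystander.
- pot_small: White pot with green screw cap, 48 mm wide, 52 mm high, origin under its middle; loose, a bystander.
- jar_c: White jar with blue cap, 75 mm wide, 130 mm high, origin under its middle; loose, a bystander.

How it is judged (in metres and radians):
On the way, in this order (a step that is already met when the one before it is completed fails the run):
1. the carrier is hooked on the rail at its open left end (contact force between carrier and drain_stand above 0.3 N and y of carrier in the frame of drain_stand above 0.05 m and z of carrier in the frame of drain_stand between 0.087 and 0.104 m and x of carrier in the frame of drain_stand between -0.025 and 0.025 m), for 0.2 s.
2. the carrier hangs centred over the tank, let go, with the cover still shut (y of carrier in the frame of tank between -0.012 and 0.012 m and contact force between carrier and drain_stand above 1 N and contact force between carrier and the arm below 0.1 N and contact force between carrier and the fingers below 0.1 N and value of joint cover below 0.01 m), for 0.2 s.
At the end, for the whole second after the job is handed in: The fingers hold the cover (more than 3 N) at rest with its front edge within 5 mm of the index clip's blade; the carrier hangs on the rail by itself, at rest, upright within 0.25 rad, its middle within 12 mm of the tank's middle along the rail, touching neither the robot nor the cover (x of cover_edge in the frame of index_mark between -0.005 and 0.005 m and velocity of joint cover between -0.01 and 0.01 m/s and contact force between cover and the fingers above 3 N and contact force between cover and carrier below 0.1 N and y of carrier in the frame of tank between -0.012 and 0.012 m and z of carrier in the frame of tank between 0.087 and 0.104 m and angle between carrier's own z axis and vertical below 0.25 rad and linear speed of carrier below 0.05 m/s and contact force between carrier and drain_stand above 1 N and contact force between carrier and the arm below 0.1 N and contact force between carrier and the fingers below 0.1 N); the arm keeps its last pose, push and grip.
It fails at once if the carrier is tipped (angle between carrier's own z axis and vertical above 0.6 rad).
It fails at once if the bottle, the pot or the jar is displaced by more than 30 mm (distance of any of dropper_bottle, pot_small, jar_c from where it was at the start of the episode above 0.03 m).
It also fails if it takes over 64 s, if anything falls off the work surface, if the arm or the gripper's body presses on something with over 40 N, if the wrist force passes 120 N, or if a joint passes its speed limit or range.

## Working session

There is one attempt and no reset: what is moved stays moved. The work goes in short steps, Python scripts to look and compute and a tool call to move; the robot and the scene stay as the last step left them, time stands still between calls to the robot, and variables do not carry over. Pictures are saved under pics/ and viewed, and the job is handed in when it is done.

Besides the shell and the picture viewer there is one more tool, called as name(argument=value, ...), one argument or row to a line, values as JSON. servo_tool: Moves the arm, as the interface text tells. Its arguments: {"type":"object","properties":{"deltas":{"type":"array"},"gripper":{"type":"number"}},"required":["deltas"]}

```bash
mkdir -p pics; cat > h.py <<'E'
import numpy as np, cv2, pickle
from station import sense, optics, r
def cap(n, tag):
    c=optics.capture(n); cv2.imwrite(f'pics/{tag}.png', c['frame'][:,:,::-1]); pickle.dump(c,open(f'pics/{tag}.pkl','wb')); return c
def ld(tag): return pickle.load(open(f'pics/{tag}.pkl','rb'))
def ray(c,u,v,fish=False):
    K=np.array(c['camera_matrix']); x=(u-K[0,2])/K[0,0]; y=(v-K[1,2])/K[1,1]
    if fish:
        t=np.hypot(x,y); d=np.array([x/t*np.sin(t),y/t*np.sin(t),np.cos(t)]) if t>0 else np.array([0,0,1.])
    else: d=np.array([x,y,1.])
    d=np.array(c['rotation'])@d; return np.array(c['eye']),d/np.linalg.norm(d)
def onz(c,u,v,z,fish=False):
    e,d=ray(c,u,v,fish); return e+d*(z-e[2])/d[2]
def proj(c,P,fish=False):
    K=np.array(c['camera_matrix']); p=np.array(c['rotation']).T@(np.array(P)-np.array(c['eye']))
    if fish:
        t=np.arctan2(np.hypot(p[0],p[1]),p[2]); n=np.hypot(p[0],p[1])+1e-12; q=np.array([p[0]/n*t,p[1]/n*t])
    else: q=p[:2]/p[2]
    return np.array([K[0,0]*q[0]+K[0,2],K[1,1]*q[1]+K[1,2]])
def tri(*obs):
    A=np.zeros((3,3));b=np.zeros(3)
    for c,u,v,f in obs:
        e,d=ray(c,u,v,f); M=np.eye(3)-np.outer(d,d); A+=M;b+=M@e
    return np.linalg.solve(A,b)
E
python3 - <<'E'
from h import *
np.set_printoptions(precision=4,suppress=True)
for n in ['side','top','wrist']:
    c=cap(n,n+'0'); print(n,c['camera_matrix'],c['eye'],c['rotation'])
print(sense(), r.grasp_offset)
E
```

```text
side [[382.5807   0.     318.0486]
 [  0.     382.5807 198.4683]
 [  0.       0.       1.    ]] [-0.0304  0.8833  0.5897] [[-0.8276 -0.2536  0.5008]
 [-0.5609  0.3391 -0.7552]
 [ 0.0217 -0.9059 -0.4229]]
top [[468.1745   0.     320.7441]
 [  0.     468.1745 197.5493]
 [  0.       0.       1.    ]] [0.3163 0.0342 1.451 ] [[-0.0114 -0.9892  0.1462]
 [-0.9999  0.0114 -0.0007]
 [-0.001  -0.1462 -0.9893]]
wrist [[309.7069   0.     322.2295]
 [  0.     309.7069 197.3606]
 [  0.       0.       1.    ]] [ 0.1662 -0.6064  0.3843] [[-0.3777  0.891   0.252 ]
 [ 0.9259  0.363   0.1042]
 [ 0.0013  0.2727 -0.9621]]
{'time_s': 0.15, 'joints': array([-52.9638,  22.0805,   0.3977,  -0.0193, -68.4115, -14.8182]), 'joint_velocities': array([-0.0457, -0.0735,  0.1844,  0.0967, -0.0587, -0.0617]), 'effort': array([ -0.0006, -39.1052,  18.7587,   4.2223,   0.0124,  -0.0001]), 'tcp_pos': array([ 0.2362, -0.5782,  0.2217]), 'ee_rot': array([[-0.9258, -0.378 , -0.0007],
       [-0.378 ,  0.9258,  0.0015],
       [ 0.0001,  0.0017, -1.    ]]), 'wrist_force': array([-0.3828,  0.3493,  0.6179]), 'moment': array([-0.0588, -0.0135, -0.0357]), 'gripper_width': 1.0017691647811018} 0.0187
```

View pics/side0.png

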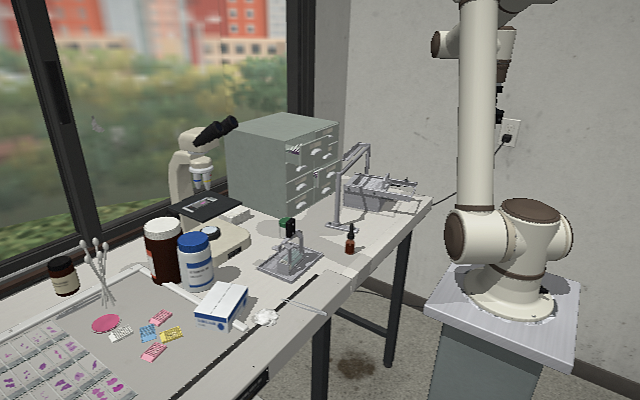

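View pics/top0.png

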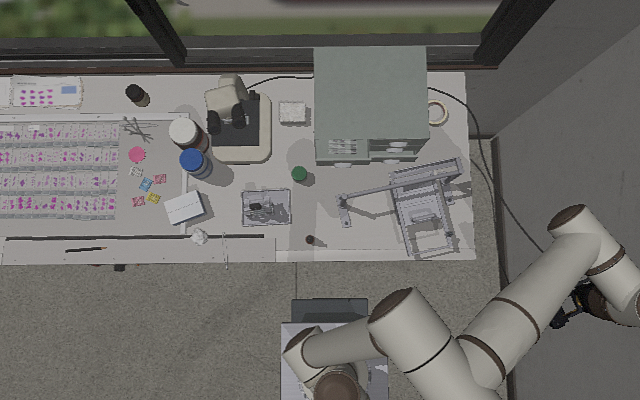

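View pics/wrist0.png

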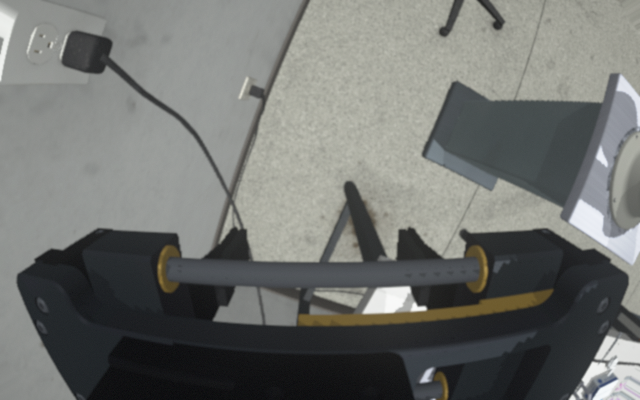

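```bash
python3 - <<'E'
from h import *
t=ld('top0')['frame'][:,:,::-1]; s=ld('side0')['frame'][:,:,::-1]
def crop(im,x0,y0,x1,y1,k,n):
    cv2.imwrite(f'pics/{n}.png',cv2.resize(im[y0:y1,x0:x1],None,fx=k,fy=k,interpolation=cv2.INTER_CUBIC))
crop(t,320,140,480,265,5,'t_stand'); crop(t,230,160,330,260,6,'t_car'); crop(s,320,130,440,230,6,'s_stand'); crop(s,240,190,340,290,6,'s_car')
E
```

```text
(no output)
```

View pics/t_stand.png

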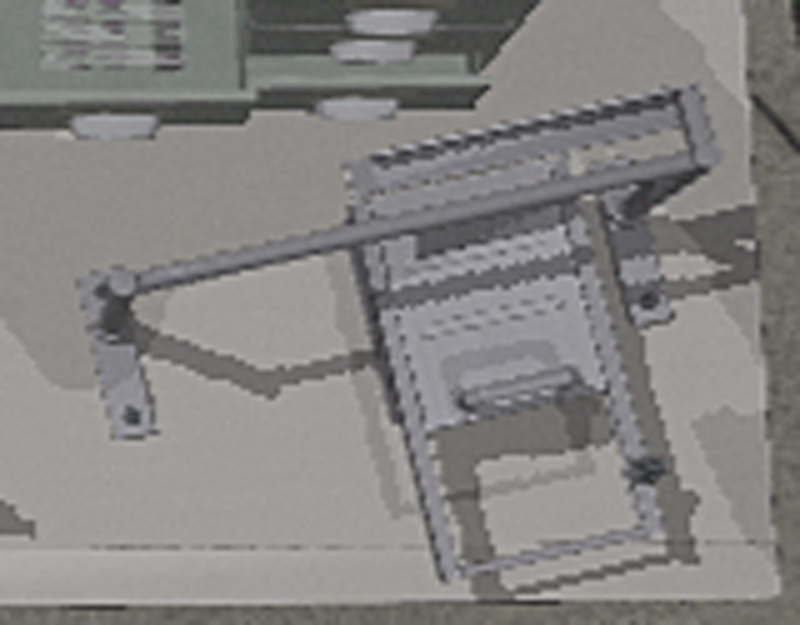

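View pics/t_car.png

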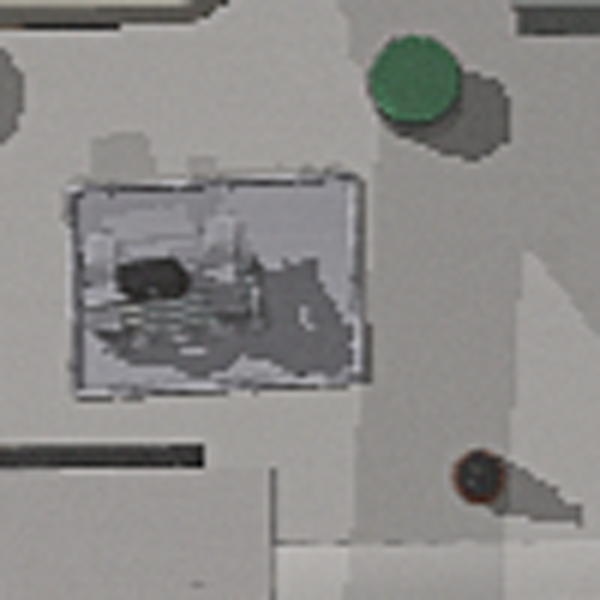

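View pics/s_stand.png

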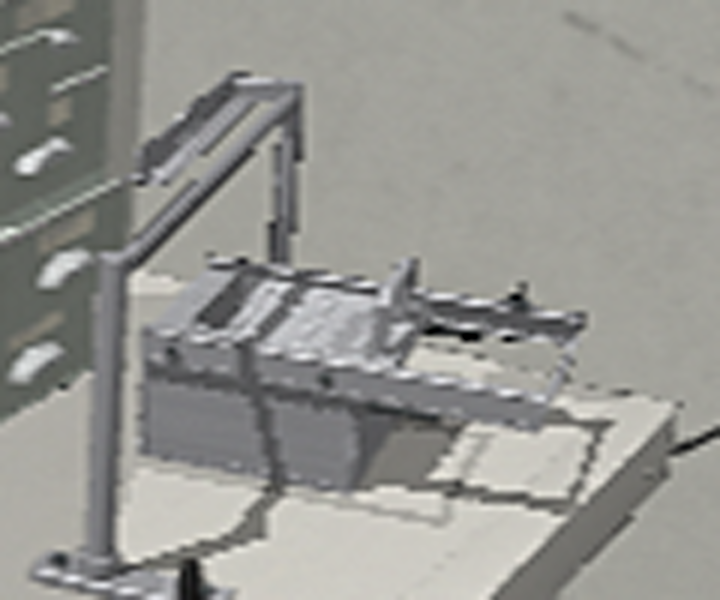

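View pics/s_car.png

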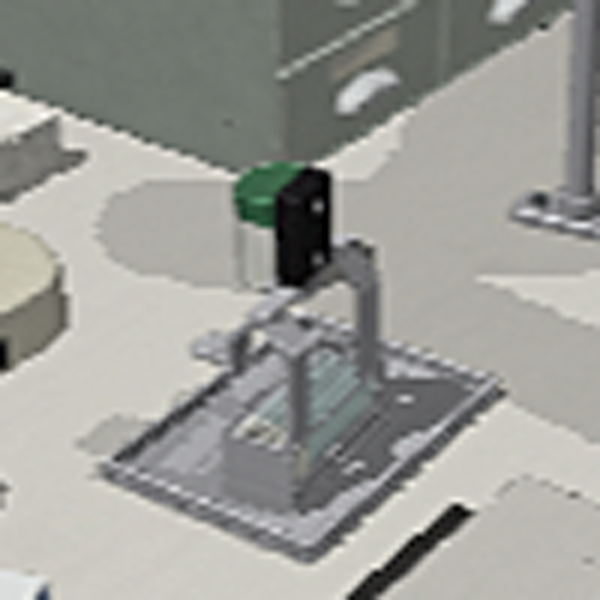

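```bash
python3 - <<'E'
from h import *
np.set_printoptions(precision=4,suppress=True)
t=ld('top0'); s=ld('side0')
T=lambda x,y:(320+x/5,140+y/5)
C=lambda x,y:(230+x/6,160+y/6)
L=onz(t,*T(122,283),.186);R=onz(t,*T(708,158),.186);print(L,R,np.linalg.norm(L-R))
# rail centreline
a=onz(t,*T(150,283),.174);b=onz(t,*T(680,165),.174);d=a-b;print('rail',a,b,np.degrees(np.arctan2(-d[0],d[1])))
h1=onz(t,*T(467,398),.112);h2=onz(t,*T(574,375),.112);d=h1-h2;print('handle',h1,h2,np.linalg.norm(d),np.degrees(np.arctan2(-d[0],d[1])))
r1=onz(t,*T(445,575),.083);r2=onz(t,*T(650,535),.083);d=r1-r2;print('runner ends',r1,r2,np.linalg.norm(d),np.degrees(np.arctan2(-d[0],d[1])))
print('clip',onz(t,*T(648,465),.097))
print('grip',onz(t,*C(152,280),.14))
print('pot',onz(t,*C(415,80),.052),'bottle',onz(t,*C(480,475),.094))
print('hook tops', onz(t,*C(100,265),.085),onz(t,*C(222,245),.085))
S=lambda x,y:(240+x/6,190+y/6)
print('grip side/top tri',tri((t,*C(152,280),False),(s,*S(302,175),False)))
# black mask
import cv2
for c,(x0,y0,x1,y1) in ((t,(240,195,275,215)),(s,(280,215,300,240))):
    f=c['frame'][y0:y1,x0:x1].astype(int); m=(f.max(2)<60).astype(np.uint8)
    p=np.argwhere(m)[:,::-1]+[x0,y0]; print(len(p),p.mean(0),p.min(0),p.max(0),cv2.minAreaRect(p.astype(np.float32)))
    print('\n'.join(''.join('#' if q else '.' for q in row) for row in m))
E
```

```text
[ 0.5052 -0.0313  0.186 ] [ 0.571  -0.3552  0.186 ] 0.33055753258864046
rail [ 0.5068 -0.0474  0.174 ] [ 0.5697 -0.3432  0.174 ] 12.002771515737448
handle [ 0.4472 -0.2319  0.112 ] [ 0.4597 -0.294   0.112 ] 0.06329444240680772 11.44856133621085
runner ends [ 0.3471 -0.2208  0.083 ] [ 0.3688 -0.3409  0.083 ] 0.12202845793543006 10.255945937578234
clip [ 0.4086 -0.338   0.097 ]
grip [0.4862 0.2182 0.14  ]
pot [0.5984 0.0981 0.052 ] bottle [0.3956 0.0657 0.094 ]
hook tops [0.501  0.2515 0.085 ] [0.5103 0.1917 0.085 ]
grip side/top tri [0.4883 0.2197 0.1387]
62 [255.629  206.0806] [250 203] [272 209] ((261.0, 206.0), (22.0, 6.0), 0.0)
...................................
...................................
...................................
...................................
...................................
...................................
...................................
...................................
................###................
..........##########............#..
..........###########..............
..........###.########.............
..........##.#########.......
[... 231 characters left out ...]
...........................
158 [289.8608 227.3734] [280 218] [299 237] ((290.15545654296875, 227.40933227539062), (16.41179656982422, 15.116127967834473), 59.743553161621094)
....................
....................
....................
..........####......
.........######.....
........#######.....
.......########.....
......#########.....
......#########.....
.....#######..#.....
#....##########.....
.....##########.....
......#########.....
......#########.....
......#########.....
......#########....#
......#########.....
......#########.....
......######..#.....
......########......
......#######.......
.......#####........
.......####.........
....................
....................
```

```bash
python3 - <<'E'
from h import *
np.set_printoptions(precision=4,suppress=True)
t=ld('top0'); s=ld('side0')
# cabinet corner: side bottom front-left (287,217)?; top front-left corner (280,128)?
print('base corner side z0',onz(s,287,217,0))
for z in (0,.1,.2,.3): print(z,onz(t,316,164,z),onz(t,428,152,z))
print(tri((t,315,152,False),(s,279,137,False)))
cv2.imwrite('pics/s_cab.png',cv2.resize(s['frame'][100:260,210:370,::-1],None,fx=3.7,fy=3.7,interpolation=cv2.INTER_CUBIC))
cv2.imwrite('pics/t_cab.png',cv2.resize(t['frame'][40:200,300:470,::-1],None,fx=3.7,fy=3.7,interpolation=cv2.INTER_CUBIC))
E
```

```text
base corner side z0 [0.6689 0.0109 0.    ]
0 [0.6383 0.047  0.    ] [ 0.6732 -0.3093  0.    ]
0.1 [0.6161 0.0461 0.1   ] [ 0.6486 -0.2856  0.1   ]
0.2 [0.5939 0.0452 0.2   ] [ 0.624  -0.2619  0.2   ]
0.3 [0.5717 0.0444 0.3   ] [ 0.5994 -0.2383  0.3   ]
[0.6257 0.06   0.2841]
```

View pics/s_cab.png

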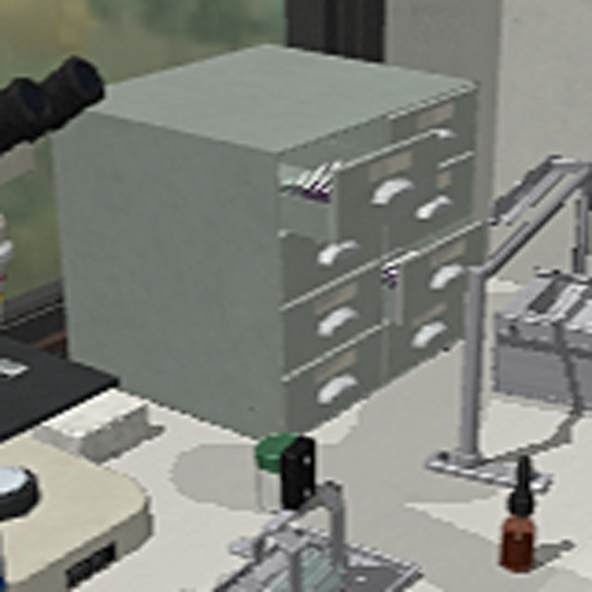

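View pics/t_cab.png

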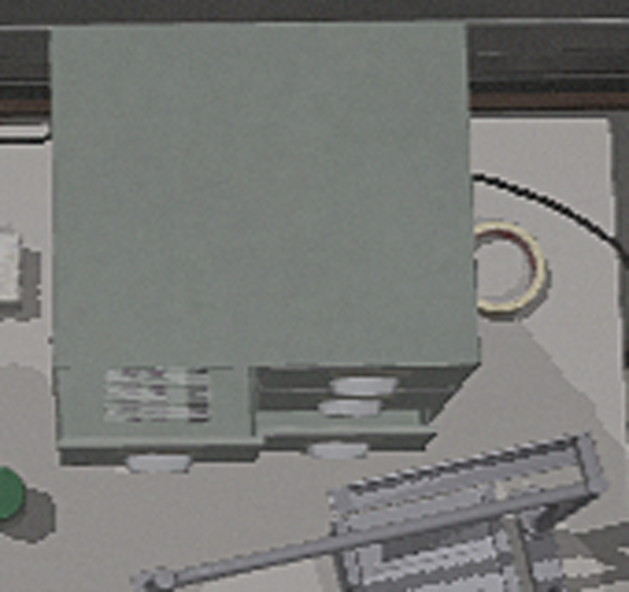

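```bash
python3 - <<'E'
from h import *
np.set_printoptions(precision=4,suppress=True)
t=ld('top0'); s=ld('side0')
T=lambda x,y:(300+x/3.7,40+y/3.7,False); S=lambda x,y:(210+x/3.7,100+y/3.7,False)
for a,b in (((60,437),(335,170)),((255,435),(440,130)),((160,462),(395,190)),((340,450),(447,280)),((60,368),(277,152)),((480,365),(478,85))):
    P=tri((t,*T(*a)),(s,*S(*b))); print(a,P,proj(t,P)-T(*a)[:2],proj(s,P)-S(*b)[:2])
E
```

```text
(60, 437) [0.5932 0.0428 0.2653] [0.44   0.6847] [-0.7265 -0.1616]
(255, 435) [ 0.5897 -0.0949  0.2676] [1.0034 1.7503] [-1.6535 -0.3156]
(160, 462) [ 0.583  -0.0277  0.2328] [0.1003 0.1671] [-0.1697 -0.033 ]
(340, 450) [ 0.6216 -0.178   0.0976] [-0.075  -0.1336] [0.1279 0.0216]
(60, 368) [0.6447 0.0441 0.2695] [-0.2603 -0.3803] [0.4029 0.0968]
(480, 365) [ 0.6428 -0.2526  0.2662] [0.1058 0.1883] [-0.1595 -0.0268]
```

servo_tool(
  deltas=[
    {"slide": [0,0,-1],"spin": 0.7},
    {"slide": [0,0,-1],"spin": 0.65},
    {"slide": [0,0,-1],"spin": 0},
    {"slide": [0,0,-1],"spin": 0},
    {"slide": [0,0,-1],"spin": 0},
  ],
)

```text
time_s: 0.65
tcp_pos: [0.2352, -0.5758, 0.343]
ee_rot: [[-0.982, -0.189, -0.009], [-0.189, 0.982, 0.017], [0.005, 0.018, -1.0]]
wrist_force: [-0.5, -0.7, -0.4]
gripper_width: 1.001
```

servo_tool(
  deltas=[
    {"slide": [-1,1,0],"spin": 0},
    {"slide": [-1,1,0],"spin": 0},
    {"slide": [-1,1,0],"spin": 0},
    {"slide": [-1,1,0],"spin": 0},
    {"slide": [-1,1,0],"spin": 0},
    {"slide": [-1,1,0],"spin": 0},
    {"slide": [-1,1,0],"spin": 0},
    {"slide": [-1,1,0],"spin": 0},
    {"slide": [-1,1,0],"spin": 0},
  ],
)

```text
time_s: 1.55
tcp_pos: [0.4178, -0.3068, 0.3461]
ee_rot: [[-0.984, -0.18, -0.008], [-0.18, 0.983, 0.014], [0.005, 0.015, -1.0]]
wrist_force: [1.1, -0.7, -0.3]
gripper_width: 1.0
```

```bash
python3 - <<'E'
from h import *
np.set_printoptions(precision=4,suppress=True)
c=cap('wrist','w1'); print(sense()['tcp_pos'],sense()['ee_rot'],c['eye'])
E
```

```text
[ 0.4202 -0.3037  0.3459] [[-0.9829 -0.184  -0.0059]
 [-0.1841  0.9828  0.0152]
 [ 0.003   0.016  -0.9999]] [ 0.3446 -0.3223  0.5092]
```

View pics/w1.png

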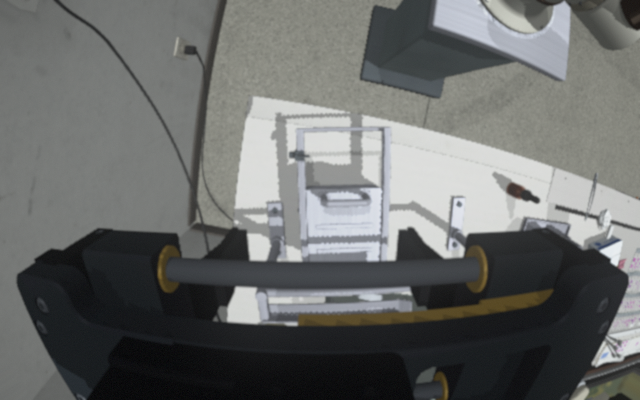

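```bash
python3 - <<'E'
from h import *
c=ld('w1')
cv2.imwrite('pics/w1z.png',cv2.resize(c['frame'][120:250,270:410,::-1],None,fx=5.5,fy=4.6 if 0 else 4.6*5.5/4.6*0.8 and 4.6,interpolation=cv2.INTER_CUBIC))
cv2.imwrite('pics/w1z.png',cv2.resize(c['frame'][120:225,270:405,::-1],None,fx=5.5,fy=5.5,interpolation=cv2.INTER_CUBIC))
E
```

```text
(no output)
```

View pics/w1z.png

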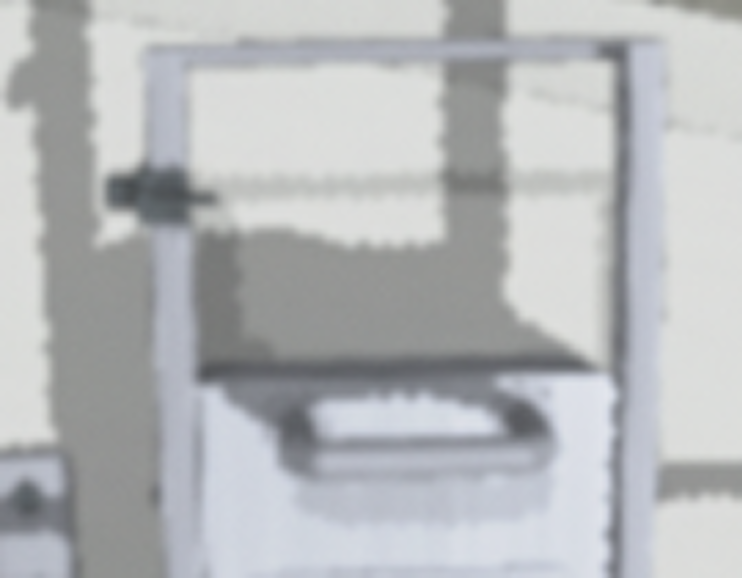

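```bash
python3 - <<'E'
from h import *
np.set_printoptions(precision=4,suppress=True)
c=ld('w1'); W=lambda x,y:(270+x/5.5,120+y/5.5)
f=lambda x,y,z:onz(c,*W(x,y),z,True)
rr=f(147,48,.083); rl=f(663,42,.083); d=rl-rr
print('runner front corners',rr,rl,np.linalg.norm(d),np.degrees(np.arctan2(-d[0],d[1])))
h1=f(292,455,.112);h2=f(550,452,.112);d=h2-h1
print('handle',(h1+h2)/2,np.linalg.norm(d),np.degrees(np.arctan2(-d[0],d[1])))
print('edge R/L',f(204,383,.077),f(606,376,.077))
print('blade foot',f(205,197,.077),'top',f(205,197,.097))
yaw=np.radians(11.5); ex=np.array([np.cos(yaw),np.sin(yaw),0]);ey=np.array([-np.sin(yaw),np.cos(yaw),0])
m=(rr+rl)/2; O=m+0.165*ex; print('tank O from runner',O[:2]); H=(h1+h2)/2+.066*ex; print('from handle',H[:2])
for n,p in dict(edge=f(204,383,.077),bladef=f(205,197,.077),bladet=f(205,197,.097),h=(h1+h2)/2).items(): print(n,(p-O)@ex,(p-O)@ey)
for P in ([.5052,-.0313,0],[.571,-.3552,0]): print('posts', (np.array(P)-O)@ex,(np.array(P)-O)@ey)
E
```

```text
runner front corners [ 0.3705 -0.3468  0.083 ] [ 0.3444 -0.2194  0.083 ] 0.1300456339550384 11.60133745902871
handle [ 0.4536 -0.2632  0.112 ] 0.0634002993367942 10.771614747051574
edge R/L [ 0.4544 -0.318   0.077 ] [ 0.4336 -0.2138  0.077 ]
blade foot [ 0.406  -0.3261  0.077 ] top [ 0.4032 -0.3259  0.097 ]
tank O from runner [ 0.5191 -0.2502]
from handle [ 0.5183 -0.25  ]
edge -0.07699335795850354 -0.053555692114172555
bladef -0.12600229866980248 -0.05181783101516474
bladet -0.12875003293341714 -0.05107809415310206
h -0.0668134481947914 0.00039287265014955675
posts 0.029974847169041446 0.21730143658213946
posts 0.02987861877536183 -0.11321458532919883
```

servo_tool(
  deltas=[
    {"slide": [-0.3,1,0],"spin": 0},
    {"slide": [-0.3,1,0],"spin": 0},
    {"slide": [-0.3,1,0],"spin": 0},
    {"slide": [-0.3,1,0],"spin": 0},
    {"slide": [-0.3,1,0],"spin": 0},
    {"slide": [-0.3,1,0],"spin": 0},
    {"slide": [-0.3,1,0],"spin": 0},
    {"slide": [-0.3,1,0],"spin": 0},
    {"slide": [-0.3,1,0],"spin": 0},
    {"slide": [-0.3,1,0],"spin": 0},
  ],
)

```text
time_s: 2.6
tcp_pos: [0.447, -0.0336, 0.3465]
ee_rot: [[-0.983, -0.184, -0.012], [-0.184, 0.983, 0.018], [0.009, 0.02, -1.0]]
wrist_force: [0.8, 0.1, 0.3]
gripper_width: 1.0
```

servo_tool(
  deltas=[
    {"slide": [-0.3,1,0],"spin": 0},
    {"slide": [-0.3,1,0],"spin": 0},
    {"slide": [-0.3,1,0],"spin": 0},
    {"slide": [-0.3,1,0],"spin": 0},
    {"slide": [-0.3,1,0],"spin": 0},
    {"slide": [-0.3,1,0],"spin": 0},
    {"slide": [-0.3,1,0],"spin": 0},
    {"slide": [-0.3,1,0],"spin": 0},
    {"slide": [-0.3,1,0],"spin": 0},
    {"slide": [0,0,0],"spin": 0},
  ],
)

```text
time_s: 3.6
tcp_pos: [0.4696, 0.2116, 0.3477]
ee_rot: [[-0.982, -0.187, -0.017], [-0.188, 0.982, 0.017], [0.014, 0.02, -1.0]]
wrist_force: [-0.5, 0.2, 0.1]
gripper_width: 0.999
```

```bash
python3 - <<'E'
from h import *
np.set_printoptions(precision=4,suppress=True)
c=cap('wrist','w2'); print(sense()['tcp_pos'],sense()['ee_rot'],c['eye'])
E
```

```text
[0.4694 0.2105 0.3478] [[-0.9823 -0.1867 -0.0172]
 [-0.187   0.9822  0.0166]
 [ 0.0138  0.0196 -0.9997]] [0.398  0.195  0.5114]
```

View pics/w2.png

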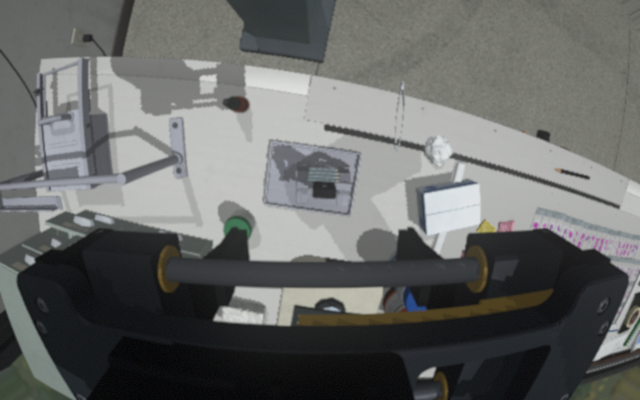

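```bash
python3 - <<'E'
from h import *
c=ld('w2')
cv2.imwrite('pics/w2z.png',cv2.resize(c['frame'][130:225,255:370,::-1],None,fx=6,fy=6,interpolation=cv2.INTER_CUBIC))
E
```

```text
(no output)
```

View pics/w2z.png

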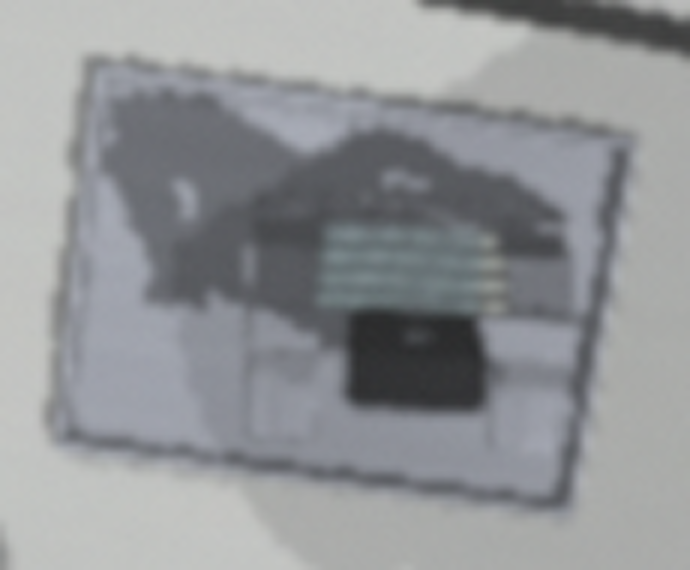

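```bash
python3 - <<'E'
from h import *
np.set_printoptions(precision=4,suppress=True)
c=ld('w2'); f=lambda x,y,z:onz(c,255+x/6,130+y/6,z,True)
a=f(348,404,.140);b=f(488,408,.140);d=b-a; print(a,b,np.linalg.norm(d),np.degrees(np.arctan2(-d[0],d[1])))
# slides row direction, tops ~ z .037
a2=f(320,305,.037);b2=f(500,308,.037);d2=b2-a2;print(np.degrees(np.arctan2(-d2[0],d2[1])))
a2=f(325,228,.037);b2=f(495,236,.037);d2=b2-a2;print(np.degrees(np.arctan2(-d2[0],d2[1])))
# basket ends
print('basket ends',f(250,300,.037),f(570,300,.037))
t=ld('top0');P=[(100,265),(222,245)]
yaw=np.radians(10.);ex=np.array([np.cos(yaw),np.sin(yaw),0]);ey=np.array([-np.sin(yaw),np.cos(yaw),0])
print('centre',(a+b)/2-ex*.007)
g=(a+b)/2-ex*.007
for dx in(-.007,.007):
  for dy in (-.015,.015): print(((proj(c,g+dx*ex+dy*ey,True)-[255,130])*6).round(), proj(t,g+dx*ex+dy*ey))
E
```

```text
[0.4969 0.2096 0.14  ] [0.4925 0.2383 0.14  ] 0.02904102863923645 8.784599424803888
9.57326006344705
7.8652583239030545
basket ends [0.5014 0.1834 0.037 ] [0.4861 0.2656 0.037 ]
centre [0.4878 0.2227 0.14  ]
[346. 340.] [259.41   207.5508]
[492. 341.] [248.9206 209.5032]
[346. 405.] [258.5878 202.7202]
[490. 407.] [248.1139 204.6668]
```

servo_tool(
  deltas=[
    {"slide": [-0.4,0.15,0.5],"spin": 0.19},
    {"slide": [-0.4,0.1,1],"spin": 0},
    {"slide": [0,0,1],"spin": 0},
    {"slide": [0,0,1],"spin": 0},
    {"slide": [0,0,0.8],"spin": 0},
    {"slide": [0,0,0],"spin": 0},
  ],
)

```text
time_s: 4.25
tcp_pos: [0.4879, 0.2183, 0.2326]
ee_rot: [[-0.989, -0.148, -0.019], [-0.148, 0.989, 0.016], [0.016, 0.019, -1.0]]
wrist_force: [-0.4, -0.2, 0.0]
gripper_width: 0.999
```

```bash
python3 - <<'E'
from h import *
np.set_printoptions(precision=4,suppress=True)
c=cap('wrist','w3'); s=sense(); print(s['tcp_pos'],s['ee_rot'],c['eye'])
cv2.imwrite('pics/w3z.png',cv2.resize(c['frame'][100:260,200:440,::-1],None,fx=3.3,fy=3.3,interpolation=cv2.INTER_CUBIC))
E
```

```text
[0.4888 0.2187 0.2343] [[-0.9888 -0.1485 -0.0161]
 [-0.1487  0.9887  0.0175]
 [ 0.0133  0.0197 -0.9997]] [0.4161 0.2047 0.3965]
```

View pics/w3z.png

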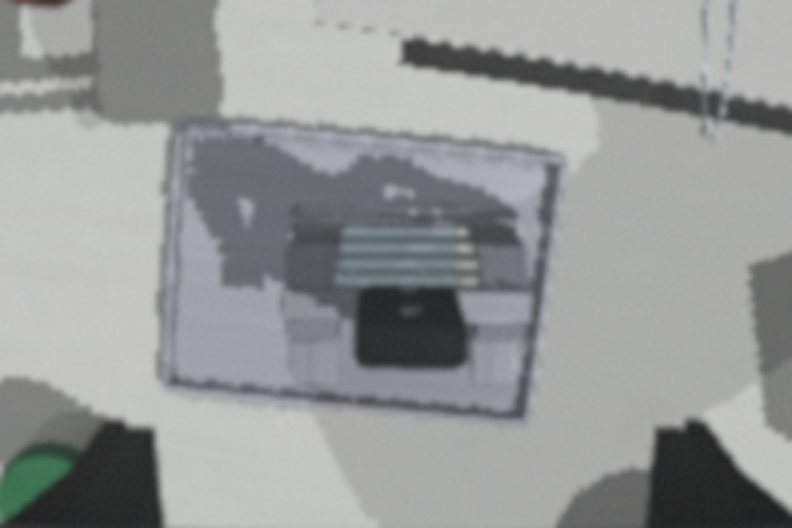

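```bash
python3 - <<'E'
from h import *
np.set_printoptions(precision=4,suppress=True)
c=ld('w3'); f=lambda x,y,z:onz(c,200+x/3.3,100+y/3.3,z,True)
a=f(356,364,.140);b=f(466,365,.140);d=b-a; print(a,b,np.linalg.norm(d),np.degrees(np.arctan2(-d[0],d[1])))
m=(a+b)/2; print(m-.007*np.array([.987,.16,0]))
a=f(283,330,.082);b=f(535,330,.082)
print('hooks roof ends?',a,b,np.degrees(np.arctan2(a[0]-b[0],b[1]-a[1])))
a=f(288,212,.037);b=f(519,217,.037);d=b-a
print('basket front',a,b,np.linalg.norm(d),np.degrees(np.arctan2(-d[0],d[1])),(a+b)/2+.018*np.array([.987,.16,0]))
a=f(340,284,.037);b=f(478,285,.037);d=b-a
print(np.degrees(np.arctan2(-d[0],d[1])))
E
```

```text
[0.4963 0.2089 0.14  ] [0.4925 0.2376 0.14  ] 0.02896943588643045 7.601257876029677
[0.4875 0.2222 0.14  ]
hooks roof ends? [0.5065 0.1852 0.082 ] [0.495  0.2653 0.082 ] 8.196600268917328
basket front [0.4759 0.1789 0.037 ] [0.4658 0.2608 0.037 ] 0.08250955259387453 7.068414961451533 [0.4886 0.2227 0.037 ]
7.830948355192755
```

servo_tool(
  deltas=[
    {"slide": [-0.06,0.05,1],"spin": 0.1},
    {"slide": [0,0,1],"spin": 0},
    {"slide": [0,0,1],"spin": 0},
    {"slide": [0,0,1],"spin": 0},
    {"slide": [0,0,0.5],"spin": 0},
    {"slide": [0,0,0],"spin": 0},
    {"slide": [0,0,0],"spin": 0},
  ],
)

```text
time_s: 5.0
tcp_pos: [0.4972, 0.2236, 0.1278]
ee_rot: [[-0.992, -0.129, 0.002], [-0.129, 0.991, 0.027], [-0.005, 0.027, -1.0]]
wrist_force: [0.4, 0.5, 1.0]
gripper_width: 0.999
```

```bash
python3 - <<'E'
from h import *
np.set_printoptions(precision=4,suppress=True)
c=cap('wrist','w4'); s=sense(); print(s['tcp_pos'],s['ee_rot'],s['joints'],s['joint_velocities'],s['wrist_force'])
cv2.imwrite('pics/w4z.png',cv2.resize(c['frame'][100:300,160:480,::-1],None,fx=2.5,fy=2.5,interpolation=cv2.INTER_CUBIC))
E
```

```text
[0.4973 0.2237 0.128 ] [[-0.9916 -0.129   0.0022]
 [-0.1289  0.9913  0.0276]
 [-0.0057  0.0271 -0.9996]] [  40.597    19.112   -18.3986   -1.4338  -51.3739 -122.3005] [ 0.2276 -0.5106 -0.0472 -0.1916  0.0646  0.1213] [-0.2922 -0.9354 -0.1076]
```

View pics/w4z.png

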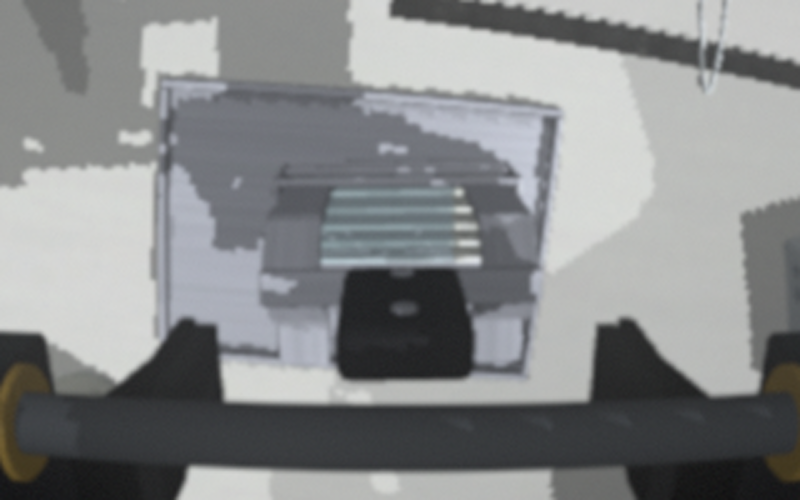

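```bash
python3 - <<'E'
from h import *
np.set_printoptions(precision=4,suppress=True)
c=ld('w4'); f=lambda x,y,z:onz(c,160+x/2.5,100+y/2.5,z,True)
a=f(336,376,.140);b=f(474,378,.140);d=b-a; print(a,b,np.linalg.norm(d),np.degrees(np.arctan2(-d[0],d[1])))
m=(a+b)/2; print(m-.007*np.array([.987,.14,0]))
E
```

```text
[0.4957 0.2082 0.14  ] [0.4927 0.2378 0.14  ] 0.029747722316531704 5.73642528859963
[0.4873 0.222  0.14  ]
```

servo_tool(
  deltas=[
    {"slide": [0.38,0,0.4],"spin": 0},
    {"slide": [0,0,0.4],"spin": 0},
    {"slide": [0,0,0],"spin": 0},
  ],
)

```text
time_s: 5.35
tcp_pos: [0.4906, 0.2245, 0.1115]
ee_rot: [[-0.992, -0.129, 0.01], [-0.129, 0.991, 0.033], [-0.014, 0.031, -0.999]]
wrist_force: [-1.1, 0.3, 0.2]
gripper_width: 1.0
```

servo_tool(
  deltas=[
    {"slide": [0.12,-0.05,0.2],"spin": 0},
    {"slide": [0,0,0],"spin": 0},
  ],
)

```text
time_s: 5.55
tcp_pos: [0.4888, 0.2235, 0.1071]
ee_rot: [[-0.992, -0.129, 0.011], [-0.129, 0.991, 0.034], [-0.016, 0.032, -0.999]]
wrist_force: [-0.3, 0.2, -0.5]
gripper_width: 1.005
```

servo_tool(
  deltas=[
    {"slide": [0.03,0,0],"spin": 0},
    {"slide": [0,0,0],"spin": 0},
    {"slide": [0,0,0],"spin": 0},
    {"slide": [0,0,0],"spin": 0},
    {"slide": [0,0,0],"spin": 0},
  ],
  gripper=255,
)

```text
time_s: 6.05
tcp_pos: [0.489, 0.2239, 0.1081]
ee_rot: [[-0.991, -0.13, 0.013], [-0.129, 0.991, 0.035], [-0.018, 0.033, -0.999]]
wrist_force: [-0.8, 0.3, 0.4]
gripper_width: 0.634
```

servo_tool(
  deltas=[
    {"slide": [0,0,0],"spin": 0},
    {"slide": [0,0,0],"spin": 0},
    {"slide": [0,0,0],"spin": 0},
    {"slide": [0,0,0],"spin": 0},
    {"slide": [0,0,0],"spin": 0},
  ],
)

```text
time_s: 6.55
tcp_pos: [0.4886, 0.2235, 0.1078]
ee_rot: [[-0.992, -0.129, 0.012], [-0.129, 0.991, 0.034], [-0.017, 0.032, -0.999]]
wrist_force: [-0.8, 0.3, 1.2]
gripper_width: 0.344
```

servo_tool(
  deltas=[
    {"slide": [0,0,-0.5],"spin": 0},
    {"slide": [0,0,-1],"spin": 0},
    {"slide": [0,0,-1],"spin": 0},
    {"slide": [0,0,-1],"spin": 0},
    {"slide": [0,0,-1],"spin": 0},
    {"slide": [0,0,-0.5],"spin": -0.25},
    {"slide": [0,0,0],"spin": -0.26},
    {"slide": [0,0,0],"spin": 0},
  ],
)

```text
time_s: 7.35
tcp_pos: [0.4854, 0.2179, 0.2414]
ee_rot: [[-0.98, -0.201, 0.01], [-0.201, 0.979, 0.034], [-0.017, 0.031, -0.999]]
wrist_force: [-0.0, -0.3, -2.5]
gripper_width: 0.341
```

```bash
python3 - <<'E'
from h import *
np.set_printoptions(precision=4,suppress=True)
c=cap('wrist','w5'); s=sense(); print(s['tcp_pos'],s['ee_rot'],s['wrist_force'],s['moment'])
E
```

```text
[0.4856 0.2179 0.2415] [[-0.9796 -0.2006  0.0108]
 [-0.2001  0.9792  0.0336]
 [-0.0173  0.0307 -0.9994]] [-0.246   1.0236 -1.221 ] [-0.0682 -0.0515 -0.0261]
```

View pics/w5.png

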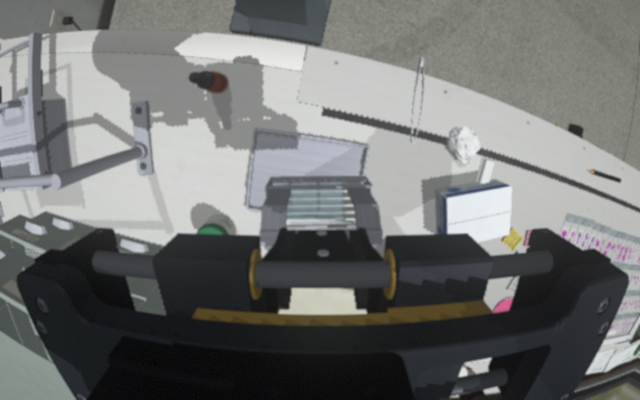

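servo_tool(
  deltas=[
    {"slide": [0.7,-0.9,0],"spin": 0},
    {"slide": [0.7,-0.9,0],"spin": 0},
    {"slide": [0.7,-0.9,0],"spin": 0},
    {"slide": [0.7,-0.9,0],"spin": 0},
    {"slide": [0.7,-0.9,0],"spin": 0},
    {"slide": [0.7,-0.9,0],"spin": 0},
    {"slide": [0,0,0],"spin": 0},
  ],
)

```text
time_s: 8.1
tcp_pos: [0.4039, 0.059, 0.2331]
ee_rot: [[-0.981, -0.196, 0.004], [-0.196, 0.98, 0.03], [-0.01, 0.029, -1.0]]
wrist_force: [0.4, -0.9, -1.4]
gripper_width: 0.342
```

servo_tool(
  deltas=[
    {"slide": [0,-1,-0.06],"spin": 0},
    {"slide": [0,-1,-0.06],"spin": 0},
    {"slide": [0,-1,-0.06],"spin": 0},
    {"slide": [0,-1,-0.06],"spin": 0},
    {"slide": [0,-1,-0.06],"spin": 0},
    {"slide": [0,-1,-0.06],"spin": 0},
    {"slide": [0,-1,-0.06],"spin": 0},
    {"slide": [0,0,0],"spin": 0},
  ],
)

```text
time_s: 8.9
tcp_pos: [0.4406, -0.1175, 0.2383]
ee_rot: [[-0.981, -0.195, 0.004], [-0.194, 0.98, 0.031], [-0.01, 0.03, -1.0]]
wrist_force: [-0.6, -0.4, -2.0]
gripper_width: 0.344
```

```bash
cat > st.py <<'E'
from h import *
np.set_printoptions(precision=4,suppress=True)
yaw=np.radians(11.5); ex=np.array([np.cos(yaw),np.sin(yaw),0]);ey=np.array([-np.sin(yaw),np.cos(yaw),0])
O=np.array([.5187,-.2501,0]); OS=O+.032*ex+.052*ey
def show():
    s=sense(); p=s['tcp_pos'];R=s['ee_rot']
    print(s['time_s'],'tcp',p,'stand',(p-OS)@ex,(p-OS)@ey,'tank',(p-O)@ex,(p-O)@ey,'yaw',np.degrees(np.arctan2(-R[0,1],R[1,1])),'tz',R[:,2],'F',s['wrist_force'],s['gripper_width'])
E
python3 - <<'E'
from st import *
show(); c=cap('wrist','w6'); cap('side','s6'); t=cap('top','t6')
f=ld('s6')['frame'][:,:,::-1]
cv2.imwrite('pics/s6z.png',cv2.resize(f[100:250,290:450],None,fx=5,fy=4 and 5,interpolation=cv2.INTER_CUBIC)[:600])
E
```

```text
8.9 tcp [ 0.4406 -0.1175  0.2383] stand -0.08211490851075627 0.09347071238269594 tank -0.05011490851075624 0.1454707123826959 yaw 11.225418905143357 tz [ 0.0039  0.0309 -0.9995] F [-0.6211 -0.3671 -2.0223] 0.3435022783357498
```

View pics/w6.png

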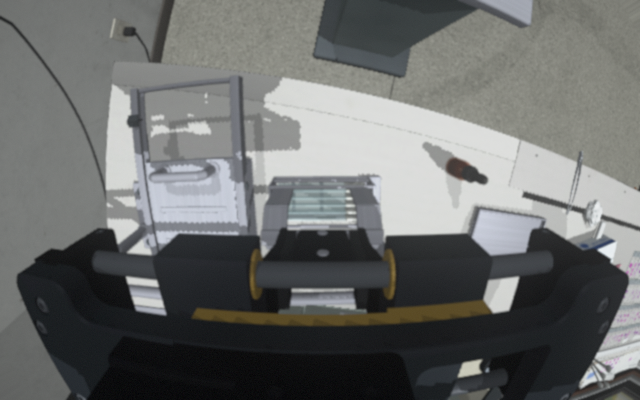

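View pics/s6z.png

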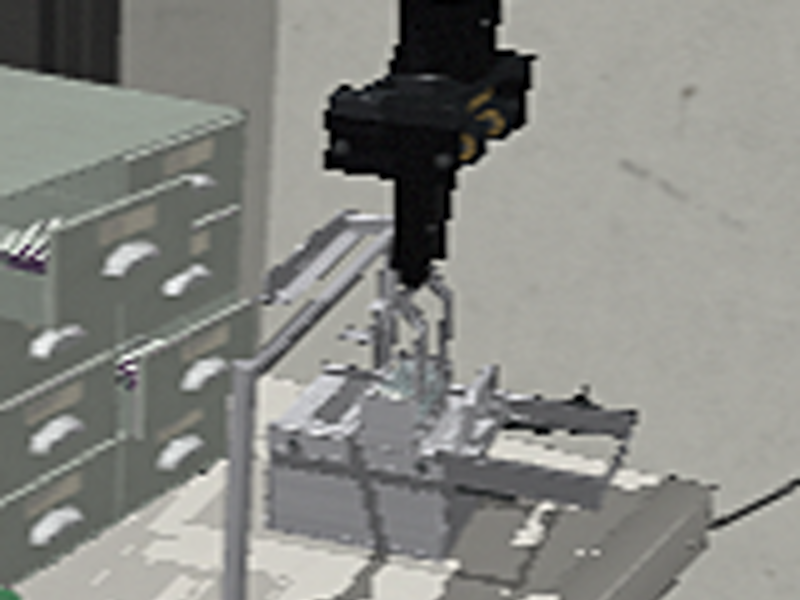

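servo_tool(
  deltas=[
    {"slide": [0,0,0.33],"spin": 0},
    {"slide": [-0.5,0,0],"spin": 0},
    {"slide": [-0.3,0,0],"spin": 0},
    {"slide": [0,0,0],"spin": 0},
  ],
)

```text
time_s: 9.45
tcp_pos: [0.461, -0.1083, 0.2294]
ee_rot: [[-0.98, -0.201, 0.004], [-0.201, 0.979, 0.032], [-0.01, 0.031, -0.999]]
wrist_force: [-0.4, 0.2, -1.6]
gripper_width: 0.343
```

```bash
python3 - <<'E'
from st import *
show(); cap('side','s7')
f=ld('s7')['frame'][:,:,::-1]
cv2.imwrite('pics/s7z.png',cv2.resize(f[130:230,330:430],None,fx=6,fy=6,interpolation=cv2.INTER_CUBIC)[:600])
E
```

```text
9.45 tcp [ 0.461  -0.1083  0.2294] stand -0.06024149748648847 0.09845538946993364 tank -0.02824149748648843 0.15045538946993364 yaw 11.612200550775636 tz [ 0.0037  0.0323 -0.9995] F [-0.3577  0.2153 -1.5992] 0.3433899467617525
```

View pics/s7z.png

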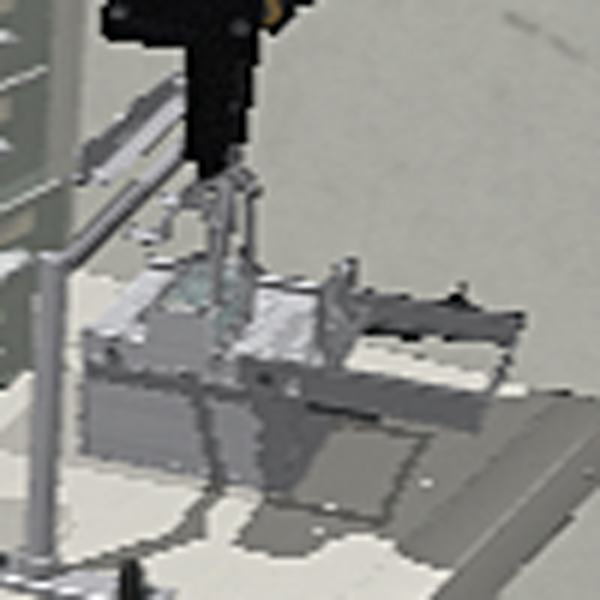

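```bash
python3 - <<'E'
from st import *
s=ld('s7'); se=sense(); p=se['tcp_pos'];R=se['ee_rot']
cx=-R[:,0];cy=R[:,1];cz=-R[:,2]
o=p-.1048*cz
for n,q in dict(toeL=(.034,.030,.065),toeLb=(.034,.038,.063),toeR=(.034,-.03,.065),bl=(-.018,.042,.034),br=(.018,.042,.034),bl0=(-.018,.042,0),br0=(.018,.042,0)).items():
    P=o+q[0]*cx+q[1]*cy+q[2]*cz; print(n,P,((proj(s,P)-[330,130])*6).round())
for y in (.165,.12,.09,.03,0): print('rail',y,((proj(s,OS+y*ey+[0,0,.174])-[330,130])*6).round())
E
```

```text
toeL [ 0.4882 -0.0709  0.1909] [123. 223.]
toeLb [ 0.4866 -0.063   0.1892] [118. 232.]
toeR [ 0.5002 -0.1297  0.1891] [159. 190.]
bl [ 0.4349 -0.0686  0.1598] [211. 307.]
br [ 0.4702 -0.0614  0.1602] [141. 294.]
bl0 [ 0.435  -0.0675  0.1258] [205. 370.]
br0 [ 0.4703 -0.0603  0.1262] [136. 357.]
rail 0.165 [ 48. 270.]
rail 0.12 [ 78. 241.]
rail 0.09 [ 97. 222.]
rail 0.03 [133. 188.]
rail 0 [150. 171.]
```

```bash
python3 - <<'E'
from st import *
f=ld('s7')['frame'][:,:,::-1]
cv2.imwrite('pics/s7y.png',cv2.resize(f[150:195,340:385],None,fx=13,fy=13,interpolation=cv2.INTER_NEAREST))
E
```

```text
(no output)
```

View pics/s7y.png

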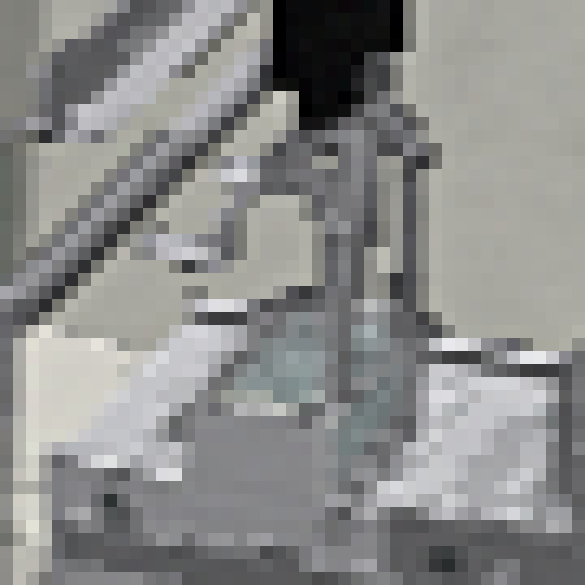

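servo_tool(
  deltas=[
    {"slide": [-0.4,-0.15,0],"spin": 0},
    {"slide": [-0.4,-0.15,0],"spin": 0},
    {"slide": [-0.4,0,0],"spin": 0},
    {"slide": [0,0,0],"spin": 0},
  ],
)

```text
time_s: 9.9
tcp_pos: [0.495, -0.1097, 0.2298]
ee_rot: [[-0.979, -0.202, 0.005], [-0.201, 0.979, 0.032], [-0.011, 0.03, -0.999]]
wrist_force: [-0.2, -0.2, -1.9]
gripper_width: 0.344
```

```bash
python3 - <<'E'
from st import *
show()
E
```

```text
9.9 tcp [ 0.495  -0.1097  0.2298] stand -0.027244110435802275 0.09029796581543044 tank 0.004755889564197769 0.14229796581543044 yaw 11.631314969512148 tz [ 0.0047  0.0321 -0.9995] F [-0.2259 -0.1662 -1.9392] 0.3437904498639229
```

servo_tool(
  deltas=[
    {"slide": [-0.4,0,0],"spin": 0},
    {"slide": [-0.4,0,0],"spin": 0},
    {"slide": [-0.2,0,0],"spin": 0},
    {"slide": [0,0,0],"spin": 0},
  ],
)

```text
time_s: 10.3
tcp_pos: [0.5218, -0.1043, 0.2296]
ee_rot: [[-0.98, -0.201, 0.004], [-0.201, 0.979, 0.032], [-0.01, 0.031, -0.999]]
wrist_force: [-0.8, -0.6, -2.0]
gripper_width: 0.342
```

```bash
python3 - <<'E'
from st import *
show(); cap('side','s8')
f=ld('s8')['frame'][:,:,::-1]
cv2.imwrite('pics/s8y.png',cv2.resize(f[145:195,330:380],None,fx=12,fy=12,interpolation=cv2.INTER_NEAREST))
E
```

```text
10.3 tcp [ 0.5218 -0.1043  0.2296] stand 0.00012760757064289764 0.0902538658511822 tank 0.03212760757064294 0.1422538658511822 yaw 11.609797343953522 tz [ 0.0039  0.0321 -0.9995] F [-0.8241 -0.5616 -1.9872] 0.3420855746582345
```

View pics/s8y.png

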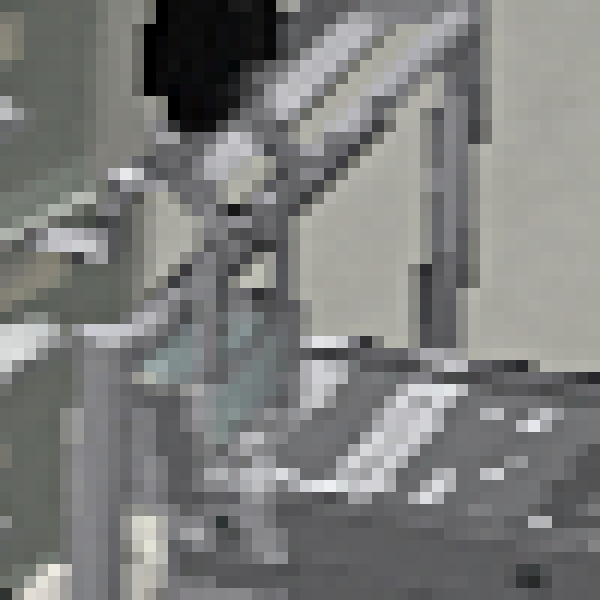

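servo_tool(
  deltas=[
    {"slide": [0,0,0.3],"spin": 0},
    {"slide": [0,0,0.3],"spin": 0},
    {"slide": [0,0,0.2],"spin": 0},
    {"slide": [0,0,0],"spin": 0},
  ],
)

```text
time_s: 10.75
tcp_pos: [0.5201, -0.1036, 0.2074]
ee_rot: [[-0.98, -0.201, 0.002], [-0.201, 0.979, 0.033], [-0.008, 0.032, -0.999]]
wrist_force: [-0.2, -0.2, -2.7]
gripper_width: 0.343
```

```bash
python3 - <<'E'
from st import *
show()
E
```

```text
10.75 tcp [ 0.5201 -0.1036  0.2074] stand -0.001465935578355073 0.09127764489997271 tank 0.030534064421644972 0.1432776448999727 yaw 11.582831739898436 tz [ 0.0019  0.0326 -0.9995] F [-0.2223 -0.237  -2.6521] 0.3427017960355021
```

servo_tool(
  deltas=[
    {"slide": [0,0,0.15],"spin": 0},
    {"slide": [0,0,0.12],"spin": 0},
    {"slide": [0,0,0],"spin": 0},
  ],
)

```text
time_s: 11.05
tcp_pos: [0.5206, -0.1035, 0.2007]
ee_rot: [[-0.98, -0.201, 0.004], [-0.201, 0.979, 0.032], [-0.01, 0.031, -0.999]]
wrist_force: [0.8, -0.3, -1.8]
gripper_width: 0.344
```

```bash
python3 - <<'E'
from st import *
show()
E
```

```text
11.05 tcp [ 0.5206 -0.1035  0.2007] stand -0.0009090009137058423 0.0912324365144118 tank 0.0310909990862942 0.14323243651441178 yaw 11.603731014684877 tz [ 0.0038  0.0322 -0.9995] F [ 0.7959 -0.2617 -1.8336] 0.34441677774974494
```

servo_tool(
  deltas=[
    {"slide": [0,0,0.08],"spin": 0},
    {"slide": [0,0,0.05],"spin": 0},
    {"slide": [0,0,0],"spin": 0},
  ],
)

```text
time_s: 11.35
tcp_pos: [0.5207, -0.1035, 0.2007]
ee_rot: [[-0.979, -0.202, 0.005], [-0.202, 0.979, 0.031], [-0.011, 0.029, -1.0]]
wrist_force: [-1.0, 0.9, -2.1]
gripper_width: 0.344
```

```bash
python3 - <<'E'
from st import *
show()
E
```

```text
11.35 tcp [ 0.5207 -0.1035  0.2007] stand -0.0008303400694661294 0.09123852655833542 tank 0.031169659930533916 0.1432385265583354 yaw 11.652029981309555 tz [ 0.0053  0.0311 -0.9995] F [-1.0297  0.9123 -2.1258] 0.34423649944234086
```

servo_tool(
  deltas=[
    {"slide": [0,0,0.12],"spin": 0},
    {"slide": [0,0,0.12],"spin": 0},
  ],
)

```text
time_s: 11.55
tcp_pos: [0.5211, -0.1035, 0.2001]
ee_rot: [[-0.979, -0.203, 0.008], [-0.203, 0.979, 0.029], [-0.014, 0.027, -1.0]]
wrist_force: [-7.9, 4.9, 17.3]
gripper_width: 0.343
```

```bash
python3 - <<'E'
from st import *
show()
E
```

```text
11.55 tcp [ 0.5211 -0.1035  0.2001] stand -0.0004263324294393034 0.09115875904756689 tank 0.03157366757056074 0.14315875904756686 yaw 11.738035528677889 tz [ 0.0078  0.0293 -0.9995] F [-7.9212  4.9283 17.3256] 0.3432248642530497
```

servo_tool(
  deltas=[
    {"slide": [0,0,0],"spin": 0},
    {"slide": [0,0,0],"spin": 0},
    {"slide": [0,0,0],"spin": 0},
  ],
)

```text
time_s: 11.85
tcp_pos: [0.5209, -0.1035, 0.2007]
ee_rot: [[-0.979, -0.203, 0.009], [-0.203, 0.979, 0.029], [-0.015, 0.027, -1.0]]
wrist_force: [-1.9, 1.7, 1.6]
gripper_width: 0.345
```

```bash
python3 - <<'E'
from st import *
show(); cap('side','s9'); cap('top','t9')
f=ld('s9')['frame'][:,:,::-1]
cv2.imwrite('pics/s9y.png',cv2.resize(f[145:195,330:380],None,fx=12,fy=12,interpolation=cv2.INTER_NEAREST))
E
```

```text
11.85 tcp [ 0.5209 -0.1035  0.2007] stand -0.0006326161852774373 0.09118108193343241 tank 0.03136738381472261 0.1431810819334324 yaw 11.742125617195459 tz [ 0.0088  0.0293 -0.9995] F [-1.935   1.7246  1.6251] 0.34496355476785584
```

View pics/s9y.png

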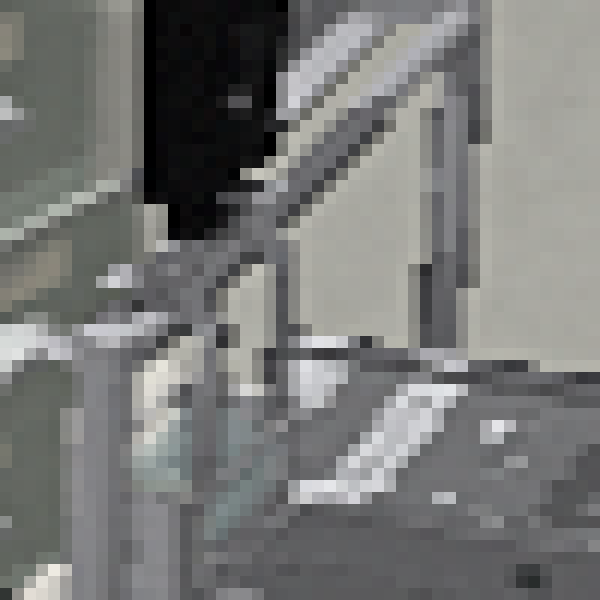

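servo_tool(
  deltas=[
    {"slide": [0,-0.4,-0.02],"spin": 0},
    {"slide": [0,-0.5,-0.02],"spin": 0},
    {"slide": [0,-0.5,-0.02],"spin": 0},
    {"slide": [0,-0.5,-0.02],"spin": 0},
  ],
)

```text
time_s: 12.35
tcp_pos: [0.5305, -0.151, 0.2005]
ee_rot: [[-0.979, -0.205, 0.006], [-0.205, 0.978, 0.032], [-0.012, 0.03, -0.999]]
wrist_force: [-1.6, 2.5, 1.2]
gripper_width: 0.339
```

```bash
python3 - <<'E'
from st import *
show()
E
```

```text
12.35 tcp [ 0.5305 -0.151   0.2005] stand -0.0007086554250012753 0.04272682413198326 tank 0.03129134457499876 0.09472682413198324 yaw 11.849499420906717 tz [ 0.006   0.032  -0.9995] F [-1.5619  2.4839  1.2402] 0.33942497908492847
```

servo_tool(
  deltas=[
    {"slide": [0,-0.5,-0.02],"spin": 0},
    {"slide": [0,-0.5,-0.02],"spin": 0},
    {"slide": [0,-0.5,-0.02],"spin": 0},
    {"slide": [0,-0.5,-0.02],"spin": 0},
  ],
)

```text
time_s: 12.75
tcp_pos: [0.5419, -0.2057, 0.2006]
ee_rot: [[-0.979, -0.204, 0.006], [-0.203, 0.979, 0.032], [-0.013, 0.03, -0.999]]
wrist_force: [-0.2, 2.3, 0.4]
gripper_width: 0.341
```

```bash
python3 - <<'E'
from st import *
show()
E
```

```text
12.75 tcp [ 0.5419 -0.2057  0.2006] stand -0.0004275557907091959 -0.013145594237691119 tank 0.03157244420929085 0.03885440576230887 yaw 11.757658398072016 tz [ 0.0065  0.0316 -0.9995] F [-0.2399  2.3007  0.3801] 0.34128150356337417
```

servo_tool(
  deltas=[
    {"slide": [0,-0.5,-0.02],"spin": 0},
    {"slide": [0,-0.5,-0.02],"spin": 0},
    {"slide": [0,-0.3,-0.02],"spin": 0},
    {"slide": [0,0,0],"spin": 0},
    {"slide": [0,0,0],"spin": 0},
  ],
)

```text
time_s: 13.25
tcp_pos: [0.5498, -0.2433, 0.2005]
ee_rot: [[-0.98, -0.201, 0.007], [-0.201, 0.979, 0.03], [-0.013, 0.028, -1.0]]
wrist_force: [-0.4, 3.2, 0.8]
gripper_width: 0.344
```

```bash
python3 - <<'E'
from st import *
show(); cap('wrist','w10'); cap('side','s10')
f=ld('s10')['frame'][:,:,::-1]
cv2.imwrite('pics/s10y.png',cv2.resize(f[130:210,320:420],None,fx=7,fy=7,interpolation=cv2.INTER_CUBIC))
E
```

```text
13.25 tcp [ 0.5498 -0.2433  0.2005] stand -0.00013468316161803384 -0.0515722372299258 tank 0.03186531683838201 0.00042776277007419277 yaw 11.608353752688211 tz [ 0.0074  0.0305 -0.9995] F [-0.3972  3.2314  0.7839] 0.3437273223001213
```

View pics/w10.png

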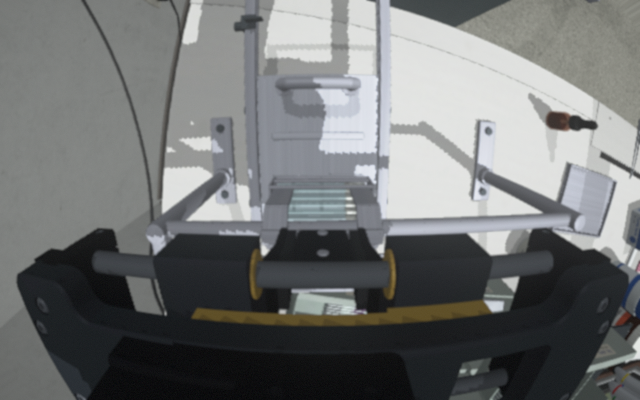

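View pics/s10y.png

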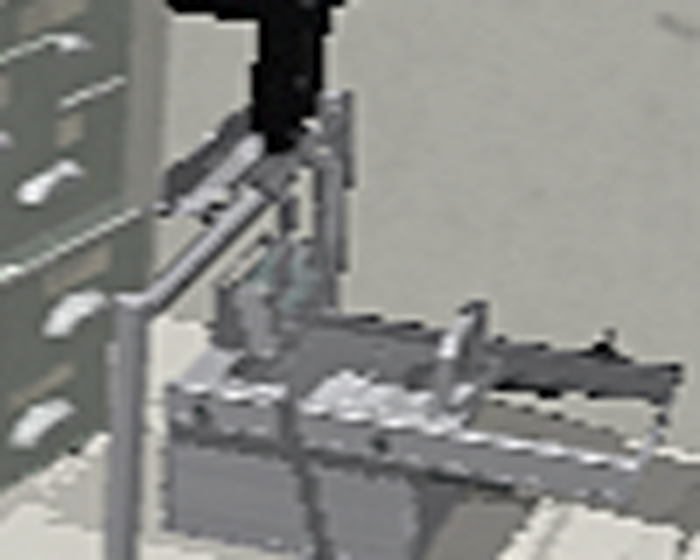

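servo_tool(
  deltas=[
    {"slide": [0,0,0],"spin": 0},
    {"slide": [0,0,0],"spin": 0},
    {"slide": [0,0,0],"spin": 0},
    {"slide": [0,0,0],"spin": 0},
    {"slide": [0,0,0],"spin": 0},
    {"slide": [0,0,0],"spin": 0},
    {"slide": [0,0,0],"spin": 0},
  ],
  gripper=0,
)

```text
time_s: 14.05
tcp_pos: [0.5502, -0.2426, 0.2016]
ee_rot: [[-0.979, -0.204, 0.009], [-0.204, 0.979, 0.028], [-0.015, 0.026, -1.0]]
wrist_force: [-0.8, 0.1, 0.8]
gripper_width: 0.895
```

```bash
python3 - <<'E'
from st import *
show(); cap('wrist','w11'); 
E
```

```text
14.05 tcp [ 0.5502 -0.2426  0.2016] stand 0.00035570892286264176 -0.0509705994450387 tank 0.032355708922862686 0.001029400554961291 yaw 11.780663372639166 tz [ 0.0093  0.0282 -0.9996] F [-0.812   0.1173  0.7871] 0.895359397490137
```

View pics/w11.png

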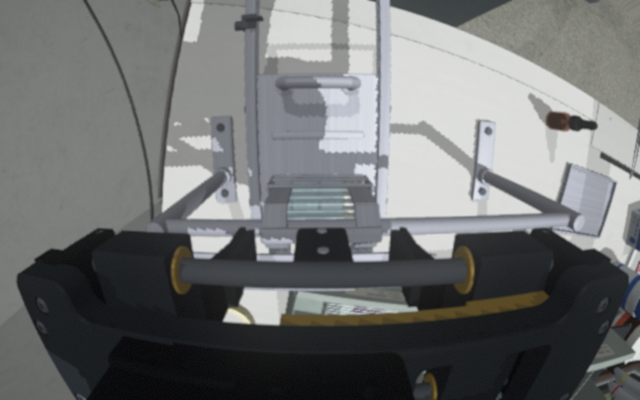

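servo_tool(
  deltas=[
    {"slide": [0,0,-0.3],"spin": 0},
    {"slide": [0,0,-0.7],"spin": 0},
    {"slide": [0,0,-1],"spin": 0},
    {"slide": [0,0,-1],"spin": 0},
    {"slide": [0,0,-0.8],"spin": 0},
    {"slide": [0,0,0],"spin": 0},
  ],
)

```text
time_s: 14.7
tcp_pos: [0.5491, -0.246, 0.302]
ee_rot: [[-0.979, -0.204, 0.009], [-0.204, 0.979, 0.027], [-0.014, 0.025, -1.0]]
wrist_force: [-0.0, 1.1, 0.1]
gripper_width: 0.997
```

servo_tool(
  deltas=[
    {"slide": [0.7,0,0],"spin": 0},
    {"slide": [1,0,0],"spin": 0},
    {"slide": [1,0,0],"spin": 0},
    {"slide": [0.8,0,0],"spin": 0},
    {"slide": [0,0,0],"spin": 0},
    {"slide": [0,0,0],"spin": 0},
  ],
)

```text
time_s: 15.3
tcp_pos: [0.4597, -0.2632, 0.2979]
ee_rot: [[-0.979, -0.204, 0.006], [-0.204, 0.979, 0.03], [-0.012, 0.028, -1.0]]
wrist_force: [-0.4, 0.1, 0.8]
gripper_width: 1.003
```

```bash
python3 - <<'E'
from st import *
show(); c=cap('wrist','w12'); cap('top','t12'); 
cv2.imwrite('pics/w12z.png',cv2.resize(c['frame'][60:270,200:430,::-1],None,fx=2.8,fy=2.8,interpolation=cv2.INTER_CUBIC))
cv2.imwrite('pics/t12z.png',cv2.resize(ld('t12')['frame'][140:260,320:480,::-1],None,fx=5,fy=5,interpolation=cv2.INTER_CUBIC))
E
```

```text
15.3 tcp [ 0.4597 -0.2632  0.2979] stand -0.09238824105374631 -0.05311419669391337 tank -0.06038824105374626 -0.0011141966939133734 yaw 11.771828681650325 tz [ 0.0064  0.0296 -0.9995] F [-0.3641  0.0901  0.7773] 1.0031622130968652
```

View pics/w12z.png

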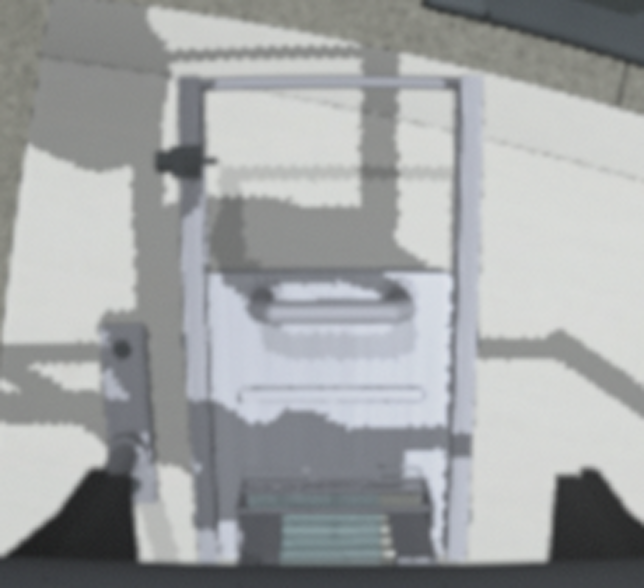

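View pics/t12z.png

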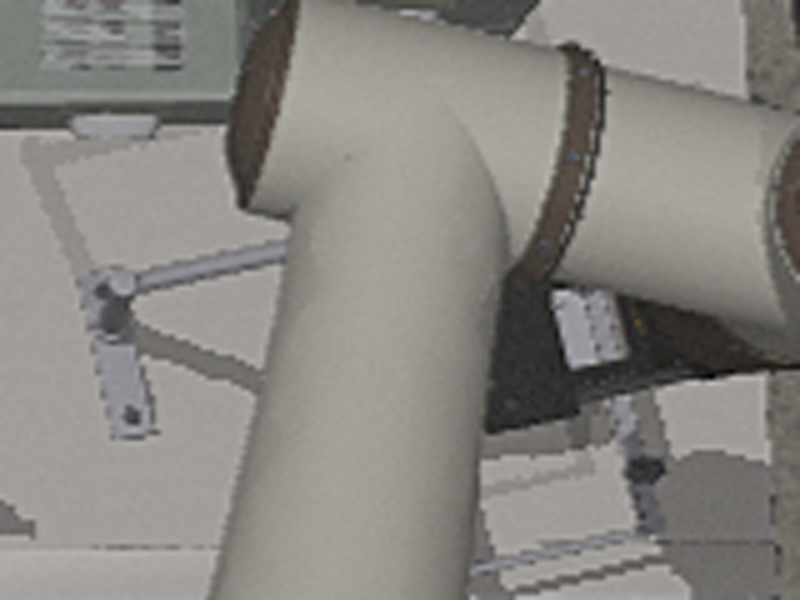

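```bash
python3 - <<'E'
from st import *
c=ld('w12'); f=lambda x,y,z:onz(c,200+x/2.8,60+y/2.8,z,True)
tk=lambda p:np.array([(p-O)@ex,(p-O)@ey])*1000
print('edge',tk(f(212,271,.077)),tk(f(450,270,.077)))
print('blade foot',tk(f(210,161,.077)),tk(f(210,161,.097)))
print('handle ends',tk(f(253,308,.112)),tk(f(413,308,.112)))
print('runner',tk(f(178,78,.083)),tk(f(484,78,.083)))
print('basket front top ends z.129',tk(f(240,483,.129)),tk(f(429,483,.129)))
print('basket front top lower',tk(f(247,512,.129)),tk(f(430,512,.129)))
cv2.imwrite('pics/w12y.png',cv2.resize(c['frame'][100:170,250:330,::-1],None,fx=8,fy=8,interpolation=cv2.INTER_NEAREST))
E
```

```text
edge [-77.4999 -53.1129] [-77.8451  53.5908]
blade foot [-126.7317  -53.0477] [-127.3178  -50.5654]
handle ends [-67.5063 -32.2756] [-67.3919  33.2989]
runner [-163.6061  -65.9149] [-164.0278   65.8653]
basket front top ends z.129 [  2.6218 -38.2827] [ 3.1275 40.2203]
basket front top lower [ 15.8846 -35.842 ] [16.4861 41.1981]
```

View pics/w12y.png

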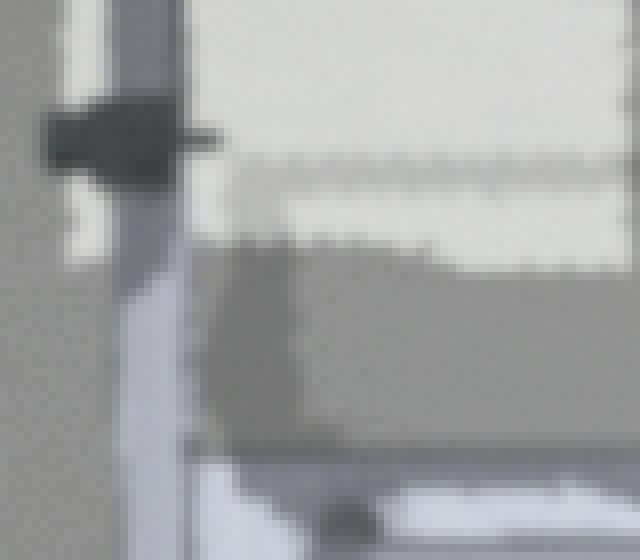

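servo_tool(
  deltas=[
    {"slide": [0.36,-0.18,0.5],"spin": 0},
    {"slide": [0,0,1],"spin": 0},
    {"slide": [0,0,1],"spin": 0},
    {"slide": [0,0,1],"spin": 0},
    {"slide": [0,0,1],"spin": 0},
    {"slide": [0,0,1],"spin": 0},
    {"slide": [0,0,0],"spin": 0},
  ],
)

```text
time_s: 16.1
tcp_pos: [0.4599, -0.2648, 0.1543]
ee_rot: [[-0.978, -0.208, 0.008], [-0.208, 0.978, 0.029], [-0.014, 0.026, -1.0]]
wrist_force: [-0.5, 1.1, 0.4]
gripper_width: 1.002
```

```bash
python3 - <<'E'
from st import *
show(); c=cap('wrist','w13')
E
```

```text
16.1 tcp [ 0.4599 -0.2648  0.1543] stand -0.09258205731515538 -0.054646976437289496 tank -0.06058205731515534 -0.002646976437289503 yaw 12.02760765769255 tz [ 0.0082  0.0286 -0.9996] F [-0.4844  1.0516  0.3634] 1.0022660819220996
```

View pics/w13.png

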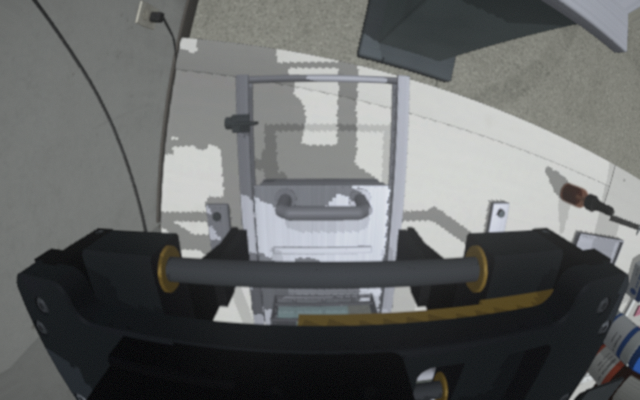

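servo_tool(
  deltas=[
    {"slide": [0.3,0.05,0.5],"spin": 0},
    {"slide": [0.1,0,0.5],"spin": 0},
    {"slide": [0,0,0.4],"spin": 0},
    {"slide": [0,0,0],"spin": 0},
  ],
)

```text
time_s: 16.55
tcp_pos: [0.4575, -0.267, 0.1256]
ee_rot: [[-0.977, -0.213, 0.022], [-0.212, 0.977, 0.022], [-0.026, 0.017, -1.0]]
wrist_force: [0.7, -0.4, 1.3]
gripper_width: 1.002
```

```bash
python3 - <<'E'
from st import *
show()
E
```

```text
16.55 tcp [ 0.4575 -0.267   0.1256] stand -0.09531333308847638 -0.05634737461856569 tank -0.06331333308847634 -0.004347374618565701 yaw 12.272074931184308 tz [ 0.0216  0.0218 -0.9995] F [ 0.6915 -0.3544  1.2552] 1.0018917750312968
```

```bash
python3 - <<'E'
from st import *
s=sense(); print(s['joints'],s['joint_velocities'],s['moment'])
E
```

```text
[-13.6275  18.0547 -20.2546  -1.9397 -50.8002 -62.8984] [ 0.0387 -1.2928  2.242   1.0596 -0.5896 -0.034 ] [-0.0122  0.0377  0.0218]
```

servo_tool(
  deltas=[
    {"slide": [0.2,0.15,0.4],"spin": 0.05},
    {"slide": [0,0,0.3],"spin": 0},
    {"slide": [0,0,0],"spin": 0},
  ],
)

```text
time_s: 16.85
tcp_pos: [0.4538, -0.2643, 0.109]
ee_rot: [[-0.978, -0.206, 0.026], [-0.205, 0.978, 0.02], [-0.029, 0.014, -0.999]]
wrist_force: [1.2, -0.4, 0.5]
gripper_width: 1.0
```

```bash
python3 - <<'E'
from st import *
show();s=sense(); print(s['joints'],s['joint_velocities'],s['moment'])
E
```

```text
16.85 tcp [ 0.4538 -0.2643  0.109 ] stand -0.09838799405563597 -0.0529412172362838 tank -0.06638799405563592 -0.0009412172362838046 yaw 11.880777443208398 tz [ 0.0257  0.0201 -0.9995] F [ 1.2353 -0.3793  0.4925] 1.0003386503106226
[-13.4019  18.7184 -22.1856  -1.9726 -47.946  -63.4228] [ 0.0983 -0.7866  0.0088 -0.0154 -0.4264 -0.2471] [-0.0738  0.0813  0.0215]
```

servo_tool(
  deltas=[
    {"slide": [0.05,0.03,0.35],"spin": 0.04},
    {"slide": [0,0,0.1],"spin": 0},
    {"slide": [0,0,0],"spin": 0},
  ],
)

```text
time_s: 17.15
tcp_pos: [0.453, -0.2636, 0.0971]
ee_rot: [[-0.979, -0.2, 0.026], [-0.2, 0.98, 0.02], [-0.03, 0.014, -0.999]]
wrist_force: [-0.5, 0.4, -0.4]
gripper_width: 0.997
```

```bash
python3 - <<'E'
from st import *
show(); c=cap('wrist','w14'); cap('side','s14')
cv2.imwrite('pics/w14z.png',cv2.resize(c['frame'][60:260,200:440,::-1],None,fx=3,fy=3,interpolation=cv2.INTER_CUBIC))
cv2.imwrite('pics/s14z.png',cv2.resize(ld('s14')['frame'][130:210,320:420,::-1],None,fx=7,fy=7,interpolation=cv2.INTER_CUBIC))
E
```

```text
17.15 tcp [ 0.453  -0.2636  0.0971] stand -0.09904316996401652 -0.05212883107985859 tank -0.06704316996401649 -0.0001288310798586026 yaw 11.555019532915942 tz [ 0.0264  0.0197 -0.9995] F [-0.5279  0.4164 -0.4015] 0.9971358734718084
```

View pics/w14z.png

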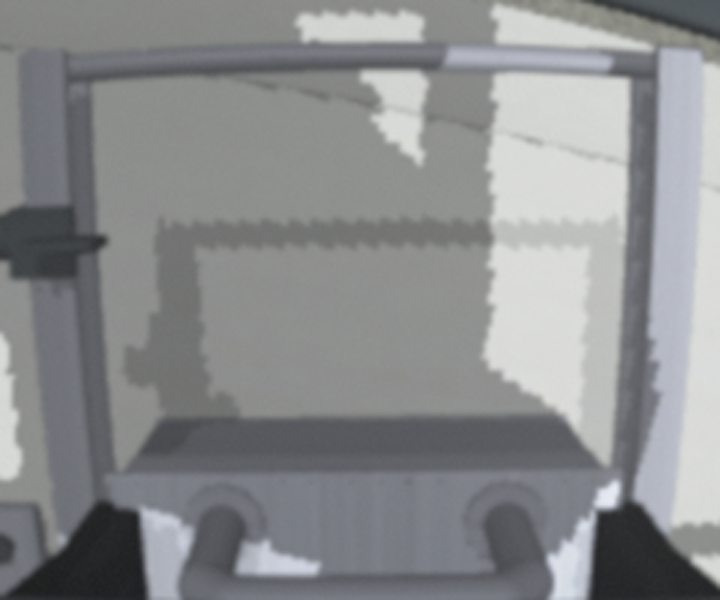

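View pics/s14z.png

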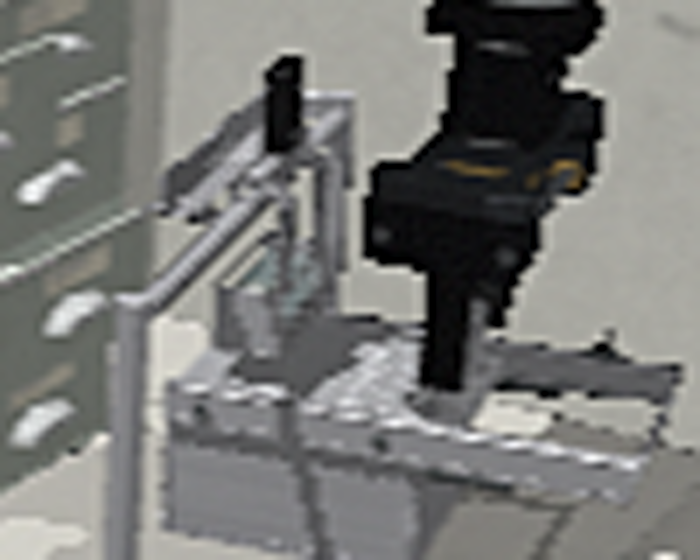

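servo_tool(
  deltas=[
    {"slide": [0,0,0],"spin": 0},
    {"slide": [0,0,0],"spin": 0},
    {"slide": [0,0,0],"spin": 0},
    {"slide": [0,0,0],"spin": 0},
    {"slide": [0,0,0],"spin": 0},
    {"slide": [0,0,0],"spin": 0},
    {"slide": [0,0,0],"spin": 0},
  ],
  gripper=255,
)

```text
time_s: 17.95
tcp_pos: [0.4536, -0.264, 0.098]
ee_rot: [[-0.979, -0.2, 0.028], [-0.2, 0.98, 0.019], [-0.031, 0.013, -0.999]]
wrist_force: [0.4, -0.8, -0.5]
gripper_width: 0.788
```

```bash
python3 - <<'E'
from st import *
show(); c=cap('wrist','w15')
cv2.imwrite('pics/w15z.png',cv2.resize(c['frame'][60:260,200:440,::-1],None,fx=3,fy=3,interpolation=cv2.INTER_CUBIC))
E
```

```text
17.95 tcp [ 0.4536 -0.264   0.098 ] stand -0.09851303050700394 -0.052609653814297525 tank -0.06651303050700388 -0.0006096538142975353 yaw 11.551441594038145 tz [ 0.0282  0.0191 -0.9994] F [ 0.3908 -0.7973 -0.5372] 0.7879120863138777
```

View pics/w15z.png

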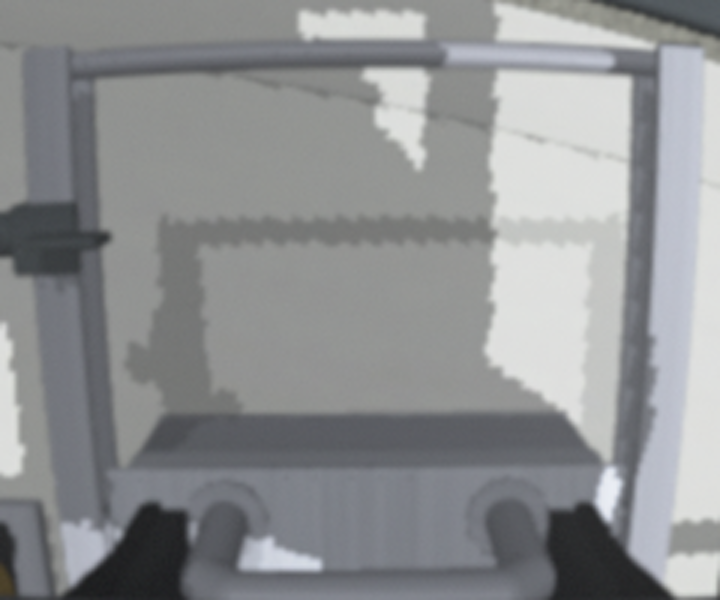

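servo_tool(
  deltas=[
    {"slide": [0,0,0],"spin": 0},
    {"slide": [0,0,0],"spin": 0},
    {"slide": [0,0,0],"spin": 0},
  ],
)

```text
time_s: 18.3
tcp_pos: [0.4536, -0.2639, 0.098]
ee_rot: [[-0.979, -0.2, 0.028], [-0.2, 0.98, 0.019], [-0.031, 0.013, -0.999]]
wrist_force: [-0.2, -0.4, -0.7]
gripper_width: 0.789
```

servo_tool(
  deltas=[
    {"slide": [0.25,0,-0.01],"spin": 0},
    {"slide": [0.3,0,-0.01],"spin": 0},
    {"slide": [0.3,0,-0.01],"spin": 0},
    {"slide": [0.3,0,-0.01],"spin": 0},
    {"slide": [0.3,0,-0.01],"spin": 0},
  ],
)

```text
time_s: 18.8
tcp_pos: [0.425, -0.27, 0.098]
ee_rot: [[-0.979, -0.199, 0.048], [-0.199, 0.98, 0.019], [-0.051, 0.009, -0.999]]
wrist_force: [5.3, 1.9, -3.8]
gripper_width: 0.789
```

```bash
python3 - <<'E'
from st import *
show(); c=cap('wrist','w16')
cv2.imwrite('pics/w16z.png',cv2.resize(c['frame'][60:260,200:440,::-1],None,fx=3,fy=3,interpolation=cv2.INTER_CUBIC))
E
```

```text
18.8 tcp [ 0.425 -0.27   0.098] stand -0.1277800306420883 -0.05281217567496596 tank -0.09578003064208825 -0.0008121756749659688 yaw 11.501720418363647 tz [ 0.0477  0.0193 -0.9987] F [ 5.3299  1.8947 -3.7964] 0.7891656736944854
```

View pics/w16z.png

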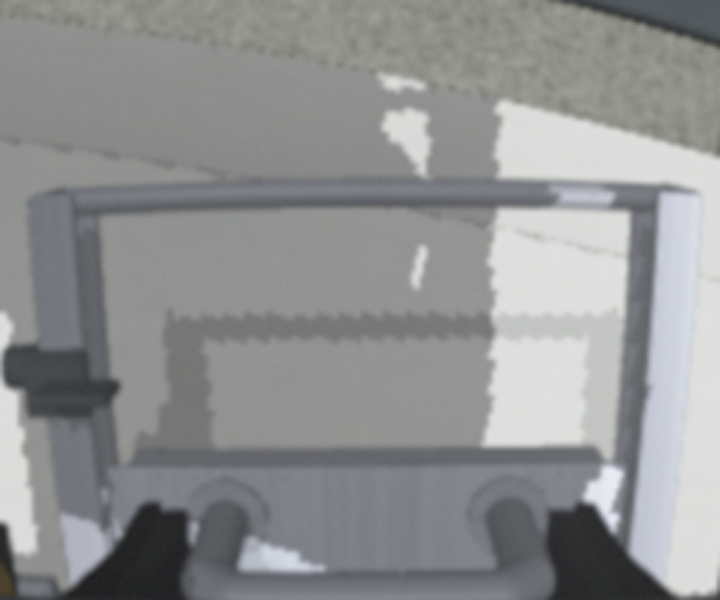

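servo_tool(
  deltas=[
    {"slide": [0.35,0,-0.02],"spin": 0},
    {"slide": [0.35,0,-0.02],"spin": 0},
    {"slide": [0.2,0,-0.02],"spin": 0},
  ],
)

```text
time_s: 19.15
tcp_pos: [0.4061, -0.274, 0.098]
ee_rot: [[-0.979, -0.198, 0.058], [-0.197, 0.98, 0.02], [-0.061, 0.008, -0.998]]
wrist_force: [6.4, 1.0, -7.7]
gripper_width: 0.788
```

```bash
python3 - <<'E'
from st import *
show(); c=cap('wrist','w17')
cv2.imwrite('pics/w17z.png',cv2.resize(c['frame'][60:260,200:440,::-1],None,fx=3,fy=3,interpolation=cv2.INTER_CUBIC))
E
```

```text
19.15 tcp [ 0.4061 -0.274   0.098 ] stand -0.14713513532529082 -0.0529176480524749 tank -0.1151351353252908 -0.0009176480524749029 yaw 11.406279306088038 tz [ 0.0585  0.0196 -0.9981] F [ 6.3877  1.0201 -7.6511] 0.7882733217588109
```

View pics/w17z.png

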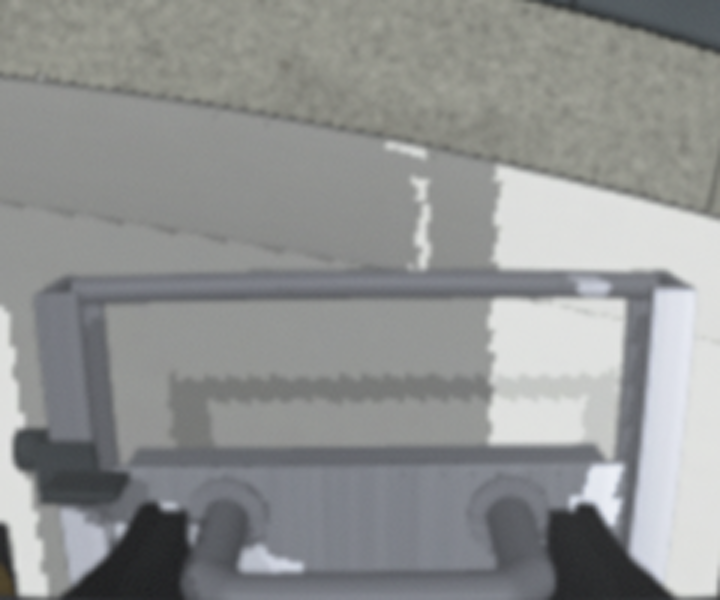

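```bash
python3 - <<'E'
from st import *
c=cap('wrist','w18'); show()
cv2.imwrite('pics/w18z.png',cv2.resize(c['frame'][195:240,200:265,::-1],None,fx=12,fy=12,interpolation=cv2.INTER_CUBIC))
E
```

```text
19.25 tcp [ 0.4056 -0.274   0.098 ] stand -0.14755323090140002 -0.05291742582868455 tank -0.11555323090139996 -0.000917425828684561 yaw 11.391210900480466 tz [ 0.0575  0.0196 -0.9982] F [ 6.8226  0.2691 -4.5171] 0.7874845506537915
```

View pics/w18z.png

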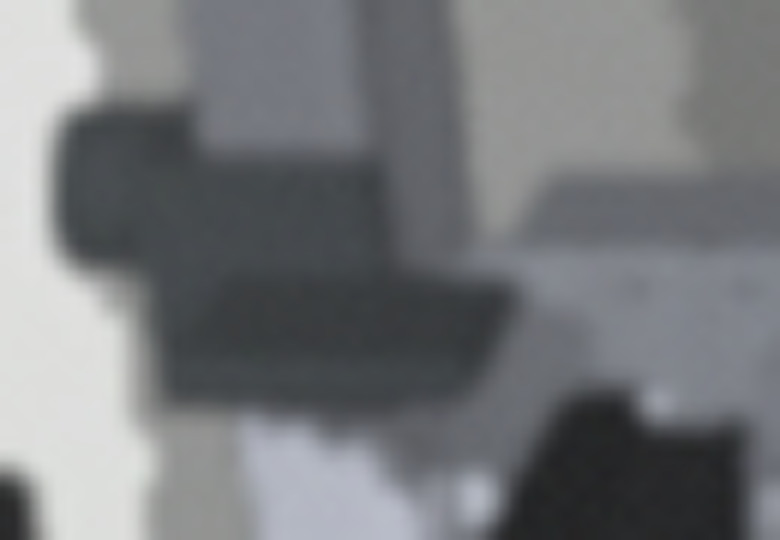

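```bash
python3 - <<'E'
from st import *
c=ld('w18'); f=lambda x,y,z:onz(c,200+x/12,195+y/12,z,True)
tk=lambda p:np.array([(p-O)@ex,(p-O)@ey])*1000
for n,a in dict(edgeR=(485,250,.077),edge2=(760,247,.077),footfront=(515,285,.077),top_front=(475,360,.097),top_rear=(460,400,.097)).items(): print(n,tk(f(*a)))
g=lambda x,y,z:onz(ld('w17'),200+x/3,60+y/3,z,True)
print('edge L',tk(g(610,464,.077)),tk(g(130,468,.077)))
E
```

```text
edgeR [-125.9922  -52.8282]
edge2 [-126.2308  -37.7276]
footfront [-123.9709  -51.3579]
top_front [-128.6429  -48.1994]
top_rear [-126.5091  -49.1898]
edge L [-125.7047   51.5547] [-125.2992  -50.9132]
```

```bash
python3 - <<'E'
from st import *
tk=lambda p:np.array([(p-O)@ex,(p-O)@ey])*1000
for n in ('w14','w15','w16'):
    c=ld(n); print(n,'cam',tk(c['eye']))
    im=c['frame'][120:200,195:250,::-1]
    cv2.imwrite(f'pics/{n}b.png',cv2.resize(im,None,fx=7,fy=7,interpolation=cv2.INTER_CUBIC))
a=[cv2.imread(f'pics/{n}b.png') for n in('w14','w16')]
cv2.imwrite('pics/cmp.png',np.hstack(a))
E
```

```text
w14 cam [-147.4446   -2.0597]
w15 cam [-147.1788   -2.3729]
w16 cam [-179.49     -1.9232]
```

View pics/cmp.png

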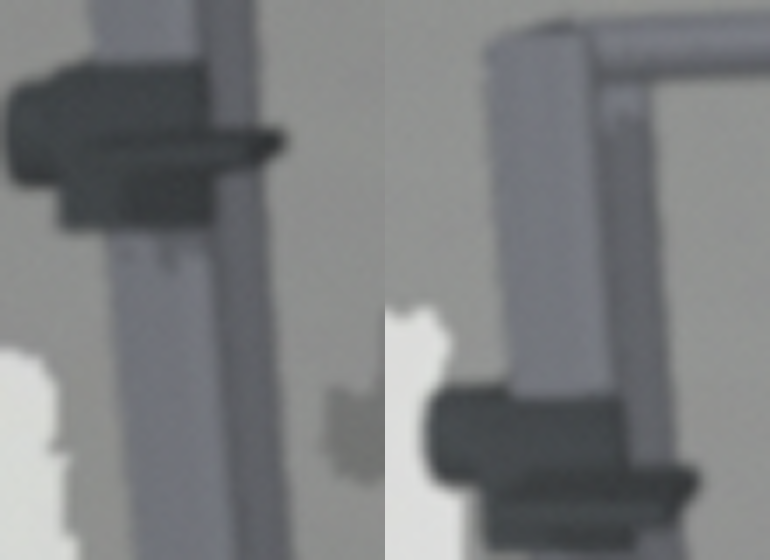

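```bash
python3 - <<'E'
from st import *
tk=lambda p:np.array([(p-O)@ex,(p-O)@ey])*1000
def g(n,x,y,z): return tk(onz(ld(n),195+x/7,120+y/7,z,True))
for a in ((('w14',283,132,.077)),('w14',283,152,.077),('w14',235,140,.097),('w14',235,158,.097),('w16',310,468,.077),('w16',285,500,.097),('w16',280,522,.097)): print(a,g(*a))
# edge refs in the same pictures
h=lambda n,x,y,z:tk(onz(ld(n),200+x/3,60+y/3,z,True))
print('w14 edge',h('w14',120,471,.077),h('w14',610,468,.077),'w16 edge',h('w16',130,466,.077),h('w16',600,463,.077))
E
```

```text
('w14', 283, 132, 0.077) [-127.1459  -51.3727]
('w14', 283, 152, 0.077) [-125.4193  -51.461 ]
('w14', 235, 140, 0.097) [-128.9218  -49.7778]
('w14', 235, 158, 0.097) [-127.5336  -49.8556]
('w16', 310, 468, 0.077) [-125.55    -51.7245]
('w16', 285, 500, 0.097) [-128.9249  -48.4785]
('w16', 280, 522, 0.097) [-127.0936  -49.0607]
w14 edge [-77.4221 -52.0226] [-77.6299  52.4615] w16 edge [-106.5569  -50.7383] [-106.8646   49.4647]
```

servo_tool(
  deltas=[
    {"slide": [0.06,0,0],"spin": 0},
    {"slide": [0,0,0],"spin": 0},
    {"slide": [0,0,0],"spin": 0},
    {"slide": [0,0,0],"spin": 0},
    {"slide": [0,0,0],"spin": 0},
  ],
)

```text
time_s: 19.75
tcp_pos: [0.4091, -0.2733, 0.098]
ee_rot: [[-0.978, -0.196, 0.069], [-0.195, 0.981, 0.021], [-0.072, 0.007, -0.997]]
wrist_force: [5.0, 0.9, -3.1]
gripper_width: 0.788
```

```bash
python3 - <<'E'
from st import *
show(); c=cap('wrist','w19'); cap('side','s19'); cap('top','t19'); show()
cv2.imwrite('pics/w19z.png',cv2.resize(c['frame'][195:240,200:265,::-1],None,fx=12,fy=12,interpolation=cv2.INTER_CUBIC))
cv2.imwrite('pics/s19z.png',cv2.resize(ld('s19')['frame'][130:210,320:430,::-1],None,fx=7,fy=7,interpolation=cv2.INTER_CUBIC))
E
```

```text
19.75 tcp [ 0.4091 -0.2733  0.098 ] stand -0.14403962343014226 -0.052889826878320306 tank -0.1120396234301422 -0.0008898268783203167 yaw 11.277376808535523 tz [ 0.0695  0.0206 -0.9974] F [ 4.9647  0.9049 -3.0566] 0.7883470691460305
19.9 tcp [ 0.4092 -0.2733  0.098 ] stand -0.1439372649536609 -0.05291866275650271 tank -0.11193726495366088 -0.0009186627565027215 yaw 11.276071269164593 tz [ 0.0697  0.0206 -0.9974] F [ 5.4216  1.4816 -4.6045] 0.7861802453615165
```

View pics/w19z.png

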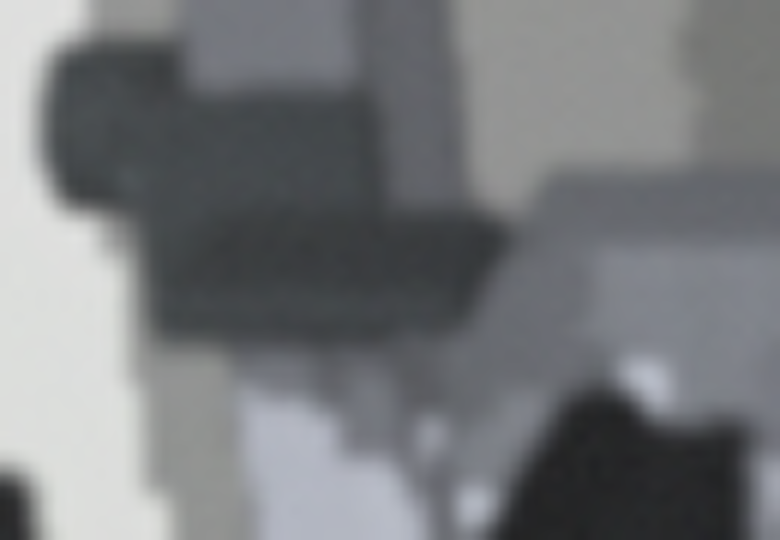

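View pics/s19z.png

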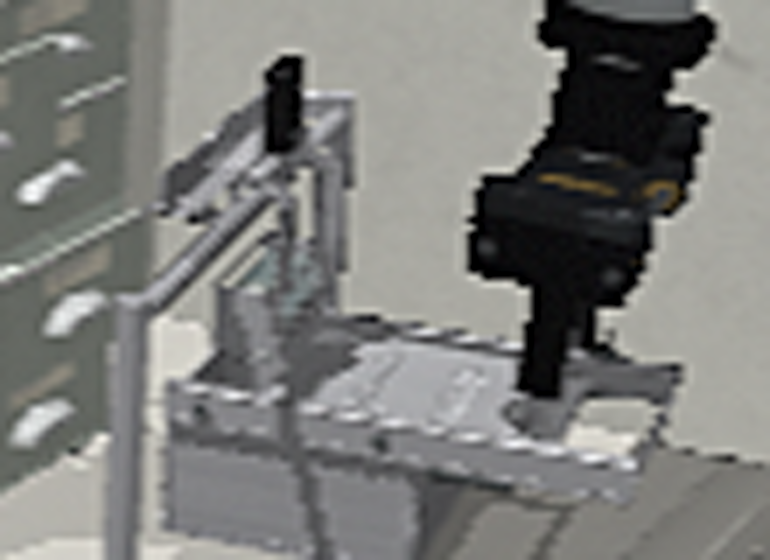

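servo_tool(
  deltas=[
    {"slide": [0.15,0,0],"spin": 0},
    {"slide": [0.06,0,0],"spin": 0},
    {"slide": [0.04,0,0],"spin": 0},
  ],
)

```text
time_s: 20.2
tcp_pos: [0.4068, -0.2738, 0.098]
ee_rot: [[-0.978, -0.195, 0.078], [-0.194, 0.981, 0.021], [-0.081, 0.006, -0.997]]
wrist_force: [5.5, 0.5, -3.7]
gripper_width: 0.789
```

```bash
python3 - <<'E'
from st import *
for i in range(4):
    show(); c=cap('wrist','w20')
show()
cv2.imwrite('pics/w20z.png',cv2.resize(c['frame'][195:240,200:265,::-1],None,fx=12,fy=12,interpolation=cv2.INTER_CUBIC))
E
```

```text
20.2 tcp [ 0.4068 -0.2738  0.098 ] stand -0.1463452054185994 -0.05291829407493427 tank -0.11434520541859937 -0.0009182940749342862 yaw 11.239511335764888 tz [ 0.0781  0.0212 -0.9967] F [ 5.5204  0.5087 -3.6947] 0.7885912412737519
20.25 tcp [ 0.4068 -0.2738  0.098 ] stand -0.14633169620042227 -0.05290289511989365 tank -0.11433169620042224 -0.0009028951198936567 yaw 11.239511477711677 tz [ 0.0782  0.0212 -0.9967] F [ 5.6025  0.6304 -3.46  ] 0.7877937018260628
20.3 tcp [ 0.4069 -0.2738  0.098 ] stand -0.14632517692734068 -0.05291922416182886 tank -0.11432517692734066 -0.0009192241618288645 yaw 11.239597758409277 tz [ 0.0781  0.0211 -0.9967] F [ 6.018   1.3541 -3.7549] 0.7822845120814362
20.35 tcp [ 0.4068 -0.2738  0.0979] stand -0.14638121813630037 -0.052938235202804385 tank -0.11438121813630031 -0.0009382352028043965 yaw 11.238118460379305 tz [ 0.0779  0.0211 -0.9967] F [ 5.0451  0.7021 -3.4829] 0.7867489668089127
20.4 tcp [ 0.4068 -0.2738  0.098 ] stand -0.14634506792170787 -0.052917911744045296 tank -0.11434506792170782 -0.0009179117440453076 yaw 11.236954521862875 tz [ 0.0779  0.0212 -0.9967] F [ 5.3397  0.3708 -4.0039] 0.7878188185335698
```

View pics/w20z.png

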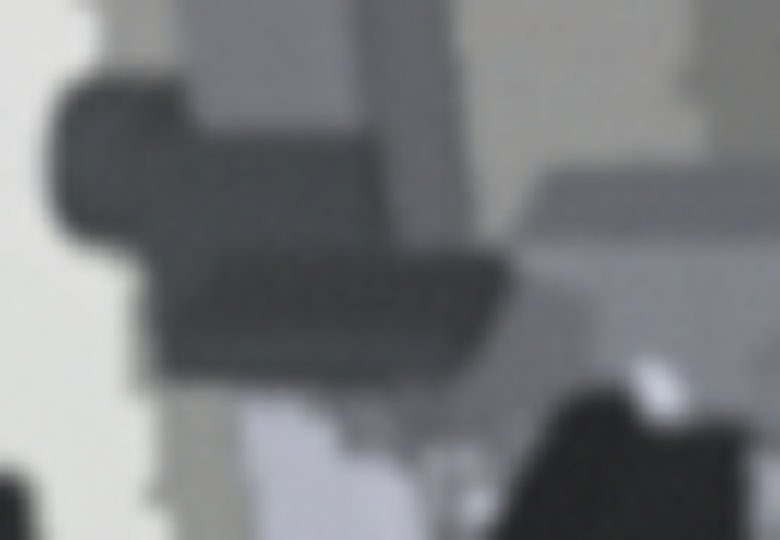

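```bash
python3 - <<'E'
from st import *
c=ld('w20'); f=lambda x,y,z:onz(c,200+x/12,195+y/12,z,True)
tk=lambda p:np.array([(p-O)@ex,(p-O)@ey])*1000
for n,a in dict(edgeR=(540,240,.077),edge2=(770,240,.077),footfront=(515,255,.077),top_front=(475,335,.097),top_rear=(460,375,.097)).items(): print(n,tk(f(*a)))
E
```

```text
edgeR [-124.9936  -49.7064]
edge2 [-125.0168  -37.1563]
footfront [-124.116   -51.1852]
top_front [-128.7974  -47.9723]
top_rear [-126.6625  -48.9745]
```

servo_tool(
  deltas=[
    {"slide": [0.12,0,0],"spin": 0},
    {"slide": [0.06,0,0],"spin": 0},
    {"slide": [0.04,0,0],"spin": 0},
  ],
)

```text
time_s: 20.7
tcp_pos: [0.4052, -0.2741, 0.0979]
ee_rot: [[-0.977, -0.195, 0.086], [-0.194, 0.981, 0.022], [-0.089, 0.005, -0.996]]
wrist_force: [4.6, -0.0, -3.7]
gripper_width: 0.784
```

```bash
python3 - <<'E'
from st import *
for i in range(4):
    c=cap('wrist','w21'); show()
cv2.imwrite('pics/w21z.png',cv2.resize(c['frame'][195:240,200:265,::-1],None,fx=12,fy=12,interpolation=cv2.INTER_CUBIC))
E
```

```text
20.75 tcp [ 0.4052 -0.2741  0.0979] stand -0.14803654124970572 -0.05292147736681384 tank -0.11603654124970568 -0.0009214773668138474 yaw 11.224031587847298 tz [ 0.0862  0.0217 -0.996 ] F [ 4.9074  0.0422 -3.4074] 0.7887918840948113
20.8 tcp [ 0.4051 -0.2741  0.0979] stand -0.14807493558607576 -0.05292244770882599 tank -0.11607493558607572 -0.0009224477088259977 yaw 11.223585080316662 tz [ 0.0859  0.0217 -0.9961] F [ 5.7768  0.7264 -3.8878] 0.7886074103555242
20.85 tcp [ 0.4051 -0.2741  0.0979] stand -0.1480783368492011 -0.0529230216899413 tank -0.11607833684920106 -0.0009230216899413109 yaw 11.223194773957896 tz [ 0.0859  0.0217 -0.9961] F [ 5.7667  0.2903 -3.1349] 0.7886530812852118
20.9 tcp [ 0.4052 -0.2742  0.0979] stand -0.1480670075592435 -0.05293864929843446 tank -0.11606700755924347 -0.000938649298434471 yaw 11.223963463761166 tz [ 0.0859  0.0217 -0.9961] F [ 5.4233  0.6144 -3.8185] 0.7866873220306236
```

View pics/w21z.png

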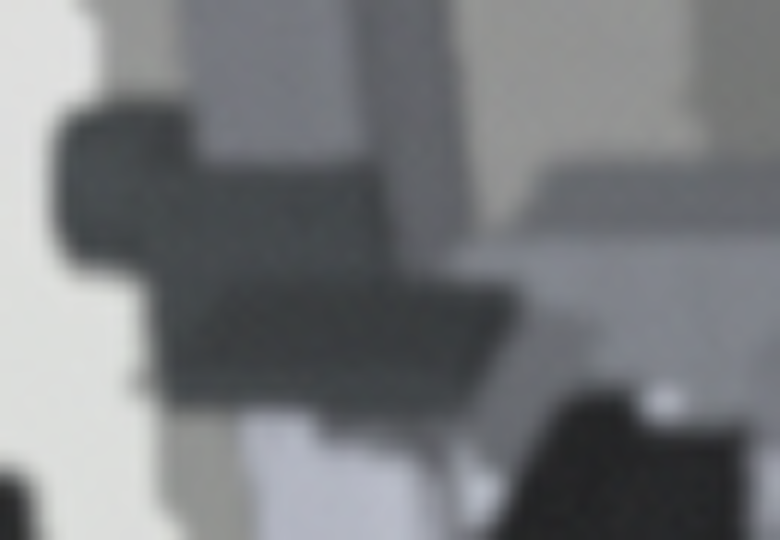

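View pics/w21.png

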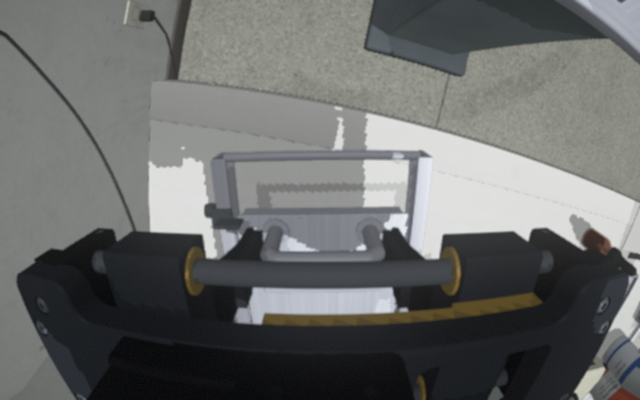

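```bash
python3 - <<'E'
from st import *
show(); r.finish_job(); show()
E
```

```text
20.9 tcp [ 0.4052 -0.2742  0.0979] stand -0.1480670075592435 -0.05293864929843446 tank -0.11606700755924347 -0.000938649298434471 yaw 11.223963463761166 tz [ 0.0859  0.0217 -0.9961] F [ 5.4233  0.6144 -3.8185] 0.7866873220306236
the job is handed in; nothing more can be done
the job is handed in; nothing more can be done
```

The job is handed in at 20.9 s, with the carrier hanging over the tank and the gripper still holding the cover open about 50 mm. No verdict was reported.

I gripped the carrier across its y faces to keep the gripper clear of the open cabinet drawer. I hooked it on about 91 mm left of the rail's middle, slid it under the keeper to the tank's middle and let it go. I then gripped the cover handle by its two ends, because the gripper's body would otherwise have reached the carrier and rail, and pulled it out.

Last checks:
- **Carrier:** after release, the wrist picture put its middle 1 to 3 mm from the tank's middle. The side picture taken during the cover pull, about 1 s before the hand-in, showed it hanging upright and clear of the gripper.
- **Cover:** the arm's position gives a pull of about 50.4 mm, so the front edge is at tank x ≈ -127.4 mm. The pose stayed within 0.1 mm over the last 0.2 s, with about 5.5 N of spring pull on the wrist and the handle between the pads.
- **Bystanders:** the arm never worked near the bottle, pot or jar. I did not re-measure their positions at the end.

Checks that disagreed or went wrong:
- **Blade position:** the pictures put it at tank x -126 to -129 mm, except the foot line seen obliquely at the end, which gave -124 mm. I aimed at -127 mm, so the edge should be within the 5 mm limit, at most about 3.5 mm off.
- **Cover creep:** it slipped back about 3.6 mm during some rows without motion, and I pulled it out again before the final hold.
- **Tool tilt:** the tool ended tilted about 5°, which I could not correct with the moves available.

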